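Clear, load and dock the plaster drying rack

TASK

First clear the lumps of hardened plaster into the orange waste bin. Then, with the rack still pulled out from the dryer, lay every plaster pilaster cast square across the narrow wooden rail of the sliding rack, each balanced at its middle, lying level on the rail with a clear gap (a finger's width) between them. Last, push the rack along its track towards the fan dryer until its spring catch snaps and it is fully home, with all the casts still lying so; leave everything else on the bench where it is.

Things in the scene. Friction and masses are not known exactly. Their poses are not given: they have to be found in the camera images.
- cast1: White plaster pilaster cast: fluted bar of square section, 96 long (its x axis) x 38 x 38, about 160 g; any of its four long sides may lie down. Origin at its centre. May be absent.
- cast2: White plaster pilaster cast: fluted bar of square section, 96 long (its x axis) x 38 x 38, about 160 g; any of its four long sides may lie down. Origin at its centre. May be absent.
- cast3: White plaster pilaster cast: fluted bar of square section, 96 long (its x axis) x 38 x 38, about 160 g; any of its four long sides may lie down. Origin at its centre. May be absent.
- lump1: Lump of hardened white plaster waste, about 34 (x) x 28 (y) x 28 tall, 30 g; origin 12 above its underside, mid-plan. It starts on the blue deck of the rack. May be absent.
- lump2: Lump of hardened white plaster waste, about 34 (x) x 28 (y) x 28 tall, 30 g; origin 12 above its underside, mid-plan. It starts on the blue deck of the rack. May be absent.
- lump3: Lump of hardened white plaster waste, about 34 (x) x 28 (y) x 28 tall, 30 g; origin 12 above its underside, mid-plan. It starts on the blue deck of the rack. May be absent.
- lump4: Lump of hardened white plaster waste, about 34 (x) x 28 (y) x 28 tall, 30 g; origin 12 above its underside, mid-plan. It starts on the blue deck of the rack. May be absent.
- bin: Orange open-topped waste bin fixed to the bench, 160 (x) x 180 (y) x 65 tall, walls and floor 5 thick; origin under its centre. It may be at the robot's left or right.
- bin_in (a point): Centre of the bin's inner floor; axes as the bin's.
- station: Drying station fixed to the bench: low aluminium slide track, 480 along its y, with a white fan dryer (190 x 120 x 200 tall) at its +y end. Origin on the rail's line at bench level, x pointing away from the robot, y along the track towards the dryer.
- rack (a joint): Travel of the sliding drying rack along the track towards the dryer, m: 0 = fully out, 0.120 = home against the rubber stop. A sprung ball catch resists (about 10 N) from 0.099 to 0.111 and then pulls it home and holds it; before that it slides with about 2 N.
- rail_top (a point): Middle of the top of the rack's pale wooden rail: a narrow upright rib 24 wide (x), 260 long (y), top 84 above the bench and 48 above the blue deck. Moves with the rack; x across the rail, y along it towards the dryer, z up. The blue deck is 150 wide (x from -105 to +45) and y from -200 to +140 from here, its top 36 above the bench, 12 thick.
- push_bar (a point): Middle of the rack's orange push bar: round bar 16 thick, 137 long along the rail frame's x, centre 90 above the bench, on two 12 mm steel posts (51 either side), at the end away from the dryer; 185 from the rail's middle. Free space beneath it between the posts (46 above the deck).
- basin: Bystander, leave alone: round terracotta-brown plaster basin, 170 wide, 55 tall; origin at the centre of its underside.
- jar: Bystander, leave alone: small amber jar with blue cap, 52 across, 75 tall; origin at the centre of its underside.
- spatula: Bystander, leave alone: spatula lying flat at the right, 190 long; origin at middle of its length.
- jug: Bystander, leave alone: grey mixing mug, 84 across, 85 tall, beyond the rack; origin at the centre of its underside.
- tub: Bystander, leave alone: white lidded tub, 90 across, 70 tall, beyond the rack; origin at the centre of its underside.
- brush: Bystander, leave alone: brush lying beyond the rack, 180 long; origin at middle of its length.

How it is judged:
By the outcome, as a careful person would: the job done as asked, in the order asked, and still so for the second after the job is handed in, with the robot touching nothing.
Of cast1, cast2, cast3 only 2 to 3 are there at a start; the rules pass over those that are not, and their reading is None.
Of lump1, lump2, lump3, lump4 only 3 to 4 are there at a start; the rules pass over those that are not, and their reading is None.
At some moment in a run one of lump1, lump2, lump3, lump4 may be knocked a few centimetres aside while the robot is not near it.
Once in a run the grip may slacken for a moment while it holds something.
It also fails if it takes over 210 s, if anything falls off the work surface, if the arm or the gripper's body presses on something with over 40 N, if the wrist force passes 120 N, or if a joint passes its speed limit or range.

ROBOT

A 7-joint arm with a two-finger parallel gripper is mounted at the origin on the work surface. World frame = base frame: x ahead of the robot, y to its left, z up, the work surface at z = 0. Lengths are in m, angles in rad, forces in N, time in s.
With the tool pointing down it reaches from about 0.425 to 1.025 m from the base axis. Payload 3.6 kg.
Tool frame: the origin (TCP) lies on the centre line of the jaws, within the pads' length; the fingertips stand ahead of it and the grasp point (between the pads) lies 6 mm ahead of it (env.tip_reach is the z of the fingertips in the tool frame, in m); z points along the fingers, y is the line along which they close (so a half turn about z gives the same grasp; the last joint's range is limited). The gripper opens to 85 mm and grips with 20 to 120 N. Pads are 22 mm wide; open, the fingers measure 114 mm over their backs; the gripper's body (76 mm by 85 mm) begins 54 mm behind the grasp point. The pads swing forward as they close: fully open they stand 13 mm farther back than shut.
Start: joints at [-1.254, 0.591, 0.048, 1.609, -0.033, 0.943, -0.034], TCP at [0.289, 0.665, 0.256] pointing down, gripper open.
Joint ranges: [-2.69, 2.69], [-0.47, 2.24], [-1.27, 1.36], [0.19, 2.51], [-1.53, 4.68], [0.08, 2.07], [-3.09, 3.09]. Speed limits (rad/s): [2.57, 2.57, 3.14, 3.14, 3.14, 3.14, 3.14].

INTERFACE

Orientations are given as [roll, pitch, yaw] about the fixed x, y, z axes, in that order (R = Rz(yaw) Ry(pitch) Rx(roll)).
In Python, from plant import env gives the robot as it stands.
- The arm moves only by the tool arm_command, never from a script. Its argument "increments" is a list of rows, each an object of numbers: "dx", "dy", "dz": the shift along the tool's x, y, z in units of 8 cm (1.0 is 8 cm); "spin": the turn about the tool's z in units of 45 degrees (1.0 is 45 degrees). A call has 1 to 20 rows; each row is the pose to reach, as a shift and turn from the pose commanded when the call began, along the tool's axes at that moment; what a row does not reach only later rows make up. A row lasts 1/12 s, in which the tool goes at most 41.7 mm and 7.16 degrees, less where a joint would pass 70% of its speed; a pose out of reach is approached as far as the arm can. A call with a number of a shift or a turn outside -1 to 1 is refused whole. A call with a gripper value outside its range is refused whole. "hand" is the opening, from -1 (shut) to 1 (fully open), set as the call begins (left out, the last holds). The fingers move at their own pace and stop on an object; "squeeze" is the grip in N (left out, the last holds). Time passes only in rows, so rows that repeat a pose let the fingers close. It gives the time, the measured TCP pose, the force, the opening and the grip force at its end, in the units of the state.
- env.observe(): the state, without advancing time (a new reading comes with each control period).
- env.capture(name): name is "scene" or "side" or "wrist"; returns a dict with "image" (400x640x3 uint8, red, green, blue), "fx", "fy", "cx", "cy" (pixels), "eye" and "rotation" of the camera in the world. Camera axes: x right, y down, z forward; pixel columns grow to the right and rows downward; lengths in m; the calibration is good to about 2 mm. A picture is of the moment at which its call begins. There is no depth.
- env.job_done(): hands the job in; it is judged then, once.
The state is a dict: "time": time; "joint_pos": joint angles; "qd": joint speeds; "tau": joint torques, N m; "tcp_pos": TCP position; "ee_rot": TCP orientation; "force": force on the tool from outside, world axes, zero at the start; "torque": the same for the moment, N m; "width": finger opening in m; "finger_force": force on a finger pad.
Only numpy, scipy, OpenCV 4.12 (cv2) and the standard library are available. Lean on these libraries where they do the work, as an engineer would, in place of code of your own. Each camera call takes 0.05 s, during which the arm holds its last target. There are 200 camera calls.

## Working session

There is one attempt and no reset: what is moved stays moved. The work goes in short steps, Python scripts to look and compute and a tool call to move; the robot and the scene stay as the last step left them, time stands still between calls to the robot, and variables do not carry over. Pictures are saved under pics/ and viewed, at most 14 in all, crops included, and the job is handed in when it is done.

Besides the shell and the picture viewer there is one more tool, called after "Emit:" in YAML: its name, and indented under it one key for each argument. arm_command: Moves the arm, as the interface text tells. Shifts and turns lie within -1 to 1; 1 stands for 8 cm of shift or 45 degrees of turn. Its arguments: {"type":"object","properties":{"increments":{"type":"array","items":{"type":"object","properties":{"dx":{"type":"number"},"dy":{"type":"number"},"dz":{"type":"number"},"spin":{"type":"number"}}}},"hand":{"type":"number"},"squeeze":{"type":"number"}},"required":["increments"]}

```bash
ls; mkdir -p pics
cat > h.py <<'E'
import numpy as np, cv2, json
from plant import env
def cap(name, tag):
    c=env.capture(name); cv2.imwrite(f'pics/{tag}.png', c['image'][:,:,::-1])
    np.savez(f'pics/{tag}.npz', **{k:np.array(v) for k,v in c.items()}); return c
def load(tag): return dict(np.load(f'pics/{tag}.npz'))
def ray(c,u,v):
    d=np.array([(u-c['cx'])/c['fx'],(v-c['cy'])/c['fy'],1.0]); R=np.array(c['rotation']); return np.array(c['eye']),R@d
def onz(c,u,v,z):
    e,d=ray(c,u,v); return e+d*(z-e[2])/d[2]
def tri(obs):
    A=np.zeros((3,3));b=np.zeros(3)
    for c,u,v in obs:
        e,d=ray(c,u,v); d=d/np.linalg.norm(d); P=np.eye(3)-np.outer(d,d); A+=P;b+=P@e
    x=np.linalg.solve(A,b)
    res=[np.linalg.norm((np.eye(3)-np.outer(d/np.linalg.norm(d),d/np.linalg.norm(d)))@(x-e)) for e,d in [ray(*o) for o in obs]]
    return x,np.round(res,4)
def proj(c,p):
    q=np.array(c['rotation']).T@(np.array(p)-np.array(c['eye'])); return np.array([c['fx']*q[0]/q[2]+c['cx'],c['fy']*q[1]/q[2]+c['cy']])
E
python3 - <<'E'
from h import *
for n in ['scene','side','wrist']:
    c=cap(n,n+'0'); print(n,c['fx'],c['cx'],c['cy'],np.round(c['eye'],3),np.round(c['rotation'],3).tolist())
s=env.observe(); print(s, env.tip_reach)
a=[cv2.imread(f'pics/{n}0.png') for n in ['scene','side']]
cv2.imwrite('pics/a.png', cv2.resize(a[0],(800,500))); cv2.imwrite('pics/b.png', cv2.resize(a[1],(800,500)))
E
```

```text
pics
scene 428.7010282574494 314.9496857616556 200.7179482607688 [ 1.023 -0.721  0.757] [-2.259, 0.006, 0.555]
side 419.2571219850933 320.9837886409864 201.8294297670931 [0.502 0.601 0.884] [-2.435, 0.019, -3.037]
wrist 337.4498855812285 320.04995027144537 198.90758561914654 [0.214 0.697 0.374] [2.815, 0.002, 1.16]
{'time': 0.15, 'joint_pos': array([-1.25448457,  0.59191637,  0.0483311 ,  1.60950745, -0.03329514,
        0.94272409, -0.03365881]), 'qd': array([ 2.06227811e-03, -8.74188506e-04,  9.19511905e-05, -3.82999859e-03,
        3.05042811e-04, -8.15286845e-04, -1.00010878e-04]), 'tau': array([ 2.45294999e-03, -5.49247313e+01,  1.54933210e+00, -1.98452711e+01,
        9.54222400e-03,  5.66517556e-03, -2.40169697e-06]), 'tcp_pos': array([0.28862807, 0.66442457, 0.25540585]), 'ee_rot': array([-3.13984605e+00,  1.12909980e-04,  2.73188812e+00]), 'force': array([ 0.21130284, -0.62622461, -0.59309058]), 'torque': array([ 0.0047281 , -0.01301394, -0.02030302]), 'finger_force': 0.0, 'width': 0.08548711842300004} 0.025
```

```bash
python3 - <<'E'
s=open('h.py').read()
s=s.replace("R=np.array(c['rotation']);","R=rot(c);").replace("np.array(c['rotation']).T","rot(c).T").replace("def load","from scipy.spatial.transform import Rotation as Ro\ndef rot(c): return Ro.from_euler('xyz',np.array(c['rotation'])).as_matrix()\ndef load")
open('h.py','w').write(s)
E
python3 -c "
from h import *
for n in ['scene0','side0','wrist0']:
  print(rot(load(n))[:,2])"
```

```text
[-0.41012001  0.65484489 -0.63480686]
[ 0.08195541 -0.64400633 -0.76061762]
[ 0.29320598 -0.12934194 -0.94725969]
```

View pics/a.png

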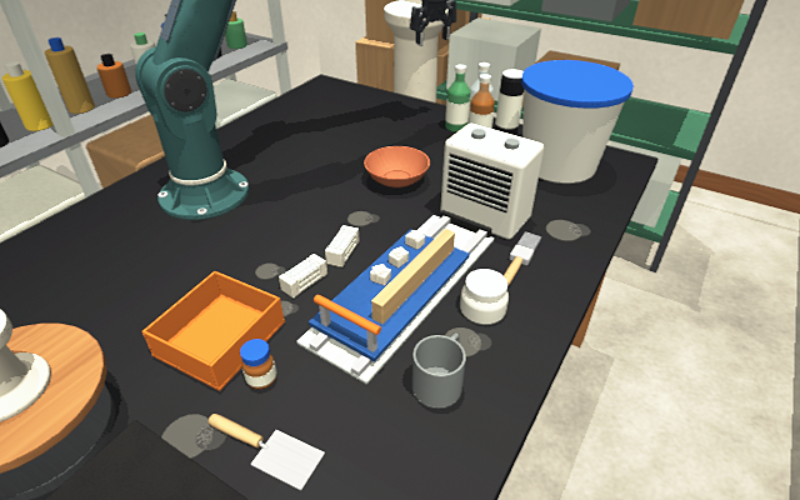

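View pics/b.png

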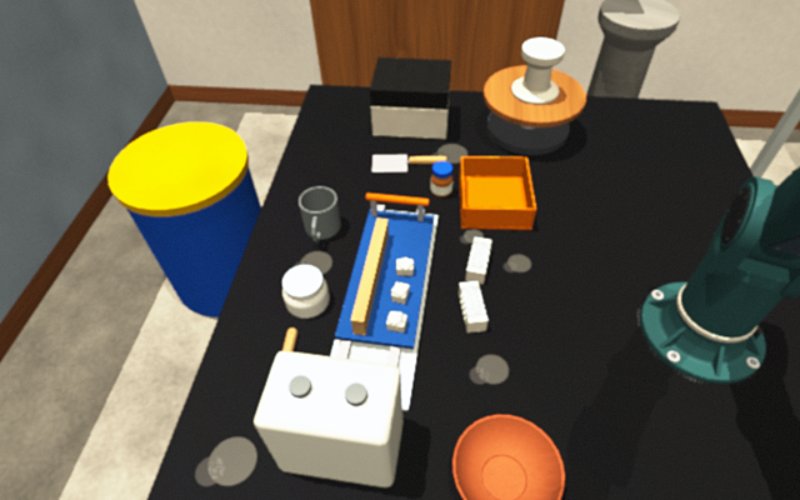

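Run:
```python
from h import *
a=cv2.imread('pics/scene0.png')[165:315,200:400]; cv2.imwrite('pics/a1.png',cv2.resize(a,(800,600),interpolation=cv2.INTER_CUBIC))
b=cv2.imread('pics/side0.png')[145:295,240:440]; cv2.imwrite('pics/b1.png',cv2.resize(b,(800,600),interpolation=cv2.INTER_CUBIC))
```

```text
(no output)
```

View pics/a1.png

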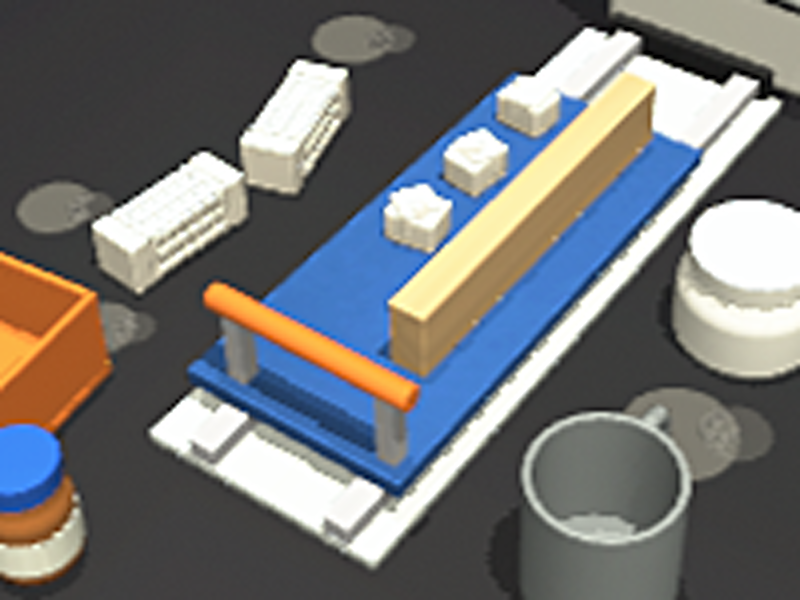

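View pics/b1.png

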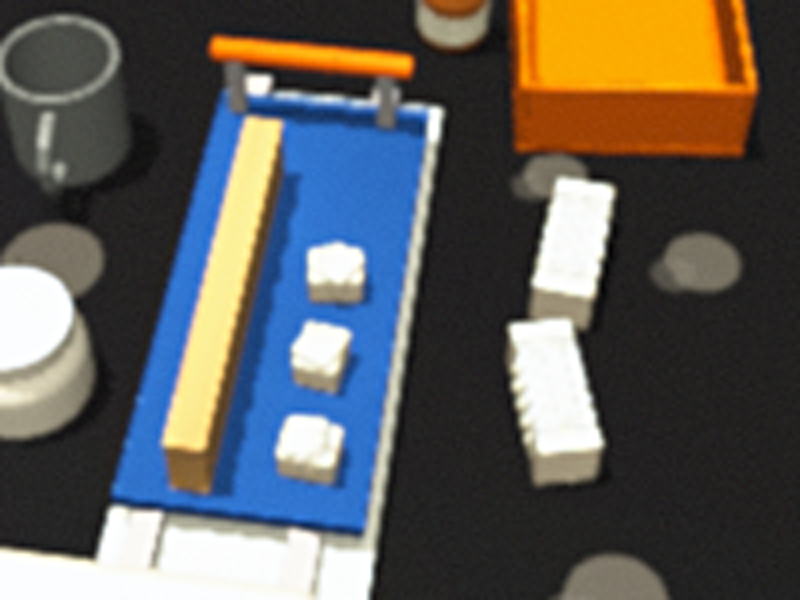

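Run:
```python
from h import *
S=load('scene0');D=load('side0')
def T(n,s,d,full=False):
    if full: o=[(S,s[0]/1.25,s[1]/1.25),(D,d[0]/1.25,d[1]/1.25)]
    else: o=[(S,200+s[0]/4-.4,165+s[1]/4-.4),(D,240+d[0]/4-.4,145+d[1]/4-.4)]
    x,r=tri(o); print(n,np.round(x,4),r); return x
A=T('railA',(390,298),(283,121));B=T('railB',(430,318),(247,119));C=T('railC',(623,78),(212,450));E=T('railD',(655,90),(165,443))
d=(C+E-A-B); print('rail mid',(A+B+C+E)/4,'yaw of y',np.degrees(np.arctan2(-d[0],d[1])),'len',np.linalg.norm(d)/2)
p=T('bar-',(210,294),(408,66));q=T('bar+',(412,394),(215,48)); print((p+q)/2,np.linalg.norm(p-q),np.degrees(np.arctan2(*(q-p)[1::-1])))
for n,ss,dd in [('cA',[(243,140),(300,150),(297,62),(348,72)],[(573,320),(508,325),(603,443),(530,452)]),('cB',[(95,230),(137,250),(208,153),(243,178)],[(614,183),(556,178),(600,300),(533,288)])]:
    P=[T(n,a,b) for a,b in zip(ss,dd)]; d=P[2]+P[3]-P[0]-P[1]
    print(n,'c',sum(P)/4,'long dir deg',np.degrees(np.arctan2(d[1],d[0])),'len',np.linalg.norm(d)/2)
for s,d in [((418,203),(335,260)),((476,150),(320,342)),((530,95),(311,433))]: T('lump',s,d)
for s,d in [((418,217),(335,274)),((476,162),(320,358)),((530,105),(311,450))]: T('lumpbody',s,d)
P=[T('bin',s,d,True) for s,d in [((146,332),(528,155)),((218,385),(460,158)),((215,273),(535,203)),((283,318),(463,203))]]
print(sum(P)/4)
print(T('jar',(256,348),(442,168),True))
```

```text
railA [ 0.6264 -0.165   0.0866] [0.0007 0.0007]
railB [ 0.6517 -0.1656  0.0851] [0.0019 0.0019]
railC [0.6375 0.09   0.0792] [0.002 0.002]
railD [0.6634 0.0881 0.0806] [0.0006 0.0006]
rail mid [ 0.64476052 -0.03812017  0.08286073] yaw of y -2.5610576378595384 len 0.25462722520329556
bar- [ 0.5457 -0.2191  0.0928] [0.0014 0.0014]
bar+ [ 0.6798 -0.2235  0.0935] [0.0003 0.0003]
[ 0.61274946 -0.22130568  0.09311735] 0.13408474405461823 -1.898883952799782
cA [ 0.4313 -0.0523  0.039 ] [0.002 0.002]
cA [ 0.4717 -0.0432  0.0411] [0.0017 0.0017]
cA [0.4116 0.0371 0.0383] [0.0008 0.0008]
cA [0.4522 0.046  0.0386] [0.002 0.002]
cA c [ 0.44170529 -0.00309939  0.03924047] long dir deg 102.37737845443054 len 0.09151289973965794
cB [ 0.4055 -0.171   0.0387] [0.0027 0.0027]
cB [ 0.4429 -0.1723  0.0399] [0.0008 0.0008]
cB [ 0.4152 -0.0718  0.0353] [0.0033 0.0033]
cB [ 0.4548 -0.0801  0.0355] [0.0003 0.0003]
cB c [ 0.42961458 -0.12381279  0.03737155] long dir deg 83.5541473207129 len 0.09635777048957872
lump [ 0.5821 -0.0684  0.0638] [0.0005 0.0005]
lump [ 0.5848 -0.0047  0.062 ] [0.0004 0.0004]
lump [0.5842 0.0622 0.0622] [0.0018 0.0018]
lumpbody [ 0.5817 -0.0674  0.0512] [0. 0.]
lumpbody [ 0.5841 -0.0021  0.0496] [0.0003 0.0003]
lumpbody [0.5833 0.066  0.0506] [0.0009 0.0009]
bin [ 0.3223 -0.4188  0.0675] [0.0061 0.0061]
bin [ 0.4875 -0.4231  0.0419] [0.0098 0.0098]
bin [ 0.3157 -0.2504  0.0717] [0.0052 0.0052]
bin [ 0.4789 -0.2576  0.0465] [0.0132 0.0132]
[ 0.40110279 -0.33745345  0.05690055]
jar [ 0.5216 -0.3503  0.0755] [0.0007 0.0007]
[ 0.52155967 -0.35031048  0.07551323]
```

Emit:
arm_command:
  increments:
    - {"spin": -0.522}
    - {"spin": -0.522}
    - {"spin": -0.522}
    - {"spin": -0.522}
    - {"spin": -0.522}
    - {"spin": -0.522}
  hand: 0.3
  squeeze: 40

```text
schema error: expected keys dx, dy, dz, spin
```

Emit:
arm_command:
  increments:
    - {"dx": -0.46, "dy": -0.94}
    - {"dx": -0.46, "dy": -0.94}
    - {"dx": -0.46, "dy": -0.94}

```text
schema error: expected keys dx, dy, dz, spin
```

Emit:
arm_command:
  increments:
    - {"dx": -0.46, "dy": -0.94}
    - {"dx": -0.46, "dy": -0.94}
    - {"dx": -0.46, "dy": -0.94}

```text
schema error: expected keys dx, dy, dz, spin
```

Emit:
arm_command:
  increments:
    - {"dx": -0.46, "dy": -0.94}
    - {"dx": -0.46, "dy": -0.94}
    - {"dx": -0.46, "dy": -0.94}
    - {"dx": -0.46, "dy": -0.94}

```text
schema error: expected keys dx, dy, dz, spin
```

All four keys are needed in each row.

Emit:
arm_command:
  increments:
    - {"dx": 0, "dy": 0, "dz": 0, "spin": -0.522}
    - {"dx": 0, "dy": 0, "dz": 0, "spin": -0.522}
    - {"dx": 0, "dy": 0, "dz": 0, "spin": -0.522}
    - {"dx": 0, "dy": 0, "dz": 0, "spin": -0.522}
    - {"dx": 0, "dy": 0, "dz": 0, "spin": -0.522}
    - {"dx": 0, "dy": 0, "dz": 0, "spin": -0.522}
  hand: 0.3
  squeeze: 40

```text
time: 0.65
tcp_pos: [0.2889, 0.6647, 0.2559]
ee_rot: [-3.141, -0.0, 3.14]
force: [0.5, -0.1, 0.3]
width: 0.0553
finger_force: 0.0
```

Emit:
arm_command:
  increments:
    - {"dx": -0.46, "dy": -0.94, "dz": 0, "spin": 0}
    - {"dx": -0.46, "dy": -0.94, "dz": 0, "spin": 0}
    - {"dx": -0.46, "dy": -0.94, "dz": 0, "spin": 0}

```text
time: 0.9
tcp_pos: [0.3323, 0.5801, 0.2554]
ee_rot: [-3.131, 0.004, 3.131]
force: [2.3, -0.9, -1.2]
width: 0.0557
finger_force: 0.0
```

Emit:
arm_command:
  increments:
    - {"dx": -0.46, "dy": -0.94, "dz": 0, "spin": 0}
    - {"dx": -0.46, "dy": -0.94, "dz": 0, "spin": 0}
    - {"dx": -0.46, "dy": -0.94, "dz": 0, "spin": 0}

```text
time: 1.15
tcp_pos: [0.3687, 0.5046, 0.2558]
ee_rot: [-3.132, 0.003, 3.129]
force: [0.8, -1.1, -0.7]
width: 0.0556
finger_force: 0.0
```

Emit:
arm_command:
  increments:
    - {"dx": -0.46, "dy": -0.94, "dz": 0, "spin": 0}
    - {"dx": -0.46, "dy": -0.94, "dz": 0, "spin": 0}
    - {"dx": -0.46, "dy": -0.94, "dz": 0, "spin": 0}
    - {"dx": -0.46, "dy": -0.94, "dz": 0, "spin": 0}

```text
time: 1.48
tcp_pos: [0.4017, 0.4359, 0.2563]
ee_rot: [-3.14, 0.001, 3.134]
force: [0.0, 1.1, 0.5]
width: 0.0557
finger_force: 0.0
```

Emit:
arm_command:
  increments:
    - {"dx": -0.45, "dy": -0.93, "dz": 0, "spin": 0}
    - {"dx": -0.45, "dy": -0.93, "dz": 0, "spin": 0}
    - {"dx": -0.45, "dy": -0.93, "dz": 0, "spin": 0}

```text
time: 1.73
tcp_pos: [0.4394, 0.3572, 0.2561]
ee_rot: [-3.135, 0.002, 3.131]
force: [0.4, -1.6, 0.2]
width: 0.0555
finger_force: 0.0
```

Emit:
arm_command:
  increments:
    - {"dx": -0.45, "dy": -0.93, "dz": 0, "spin": 0}
    - {"dx": -0.45, "dy": -0.93, "dz": 0, "spin": 0}
    - {"dx": -0.45, "dy": -0.93, "dz": 0, "spin": 0}

```text
time: 1.98
tcp_pos: [0.4753, 0.2826, 0.2563]
ee_rot: [-3.136, 0.002, 3.13]
force: [0.3, -1.0, 0.2]
width: 0.0557
finger_force: 0.0
```

Emit:
arm_command:
  increments:
    - {"dx": -0.45, "dy": -0.93, "dz": 0, "spin": 0}
    - {"dx": -0.45, "dy": -0.93, "dz": 0, "spin": 0}
    - {"dx": -0.45, "dy": -0.93, "dz": 0, "spin": 0}

```text
time: 2.23
tcp_pos: [0.5113, 0.2082, 0.2565]
ee_rot: [-3.137, 0.003, 3.13]
force: [0.8, -0.5, -0.2]
width: 0.0556
finger_force: 0.0
```

Emit:
arm_command:
  increments:
    - {"dx": -0.45, "dy": -0.93, "dz": 0, "spin": 0}
    - {"dx": -0.45, "dy": -0.93, "dz": 0, "spin": 0}
    - {"dx": -0.45, "dy": -0.93, "dz": 0, "spin": 0}

```text
time: 2.48
tcp_pos: [0.5474, 0.1336, 0.2566]
ee_rot: [-3.136, 0.003, 3.129]
force: [0.6, -1.6, 0.0]
width: 0.0556
finger_force: 0.0
```

Emit:
arm_command:
  increments:
    - {"dx": -0.45, "dy": -0.93, "dz": 0, "spin": 0}
    - {"dx": -0.45, "dy": -0.93, "dz": 0, "spin": 0}
    - {"dx": -0.45, "dy": -0.93, "dz": 0, "spin": 0}
    - {"dx": -0.45, "dy": -0.93, "dz": 0, "spin": 0}
    - {"dx": -0.45, "dy": -0.93, "dz": 0, "spin": 0}

```text
time: 2.9
tcp_pos: [0.5795, 0.0687, 0.2562]
ee_rot: [3.141, -0.0, 3.141]
force: [0.6, 0.7, -0.1]
width: 0.0555
finger_force: 0.0
```

Run:
```python
from h import *
c=cap('wrist','w1'); s=env.observe(); print(s['tcp_pos'],s['ee_rot'],s['joint_pos'],s['force'])
for p in [(.583,.065,.05),(.584,-.003,.05),(.582,-.068,.05)]: print(proj(c,p))
cv2.imwrite('pics/w1b.png',cv2.resize(cv2.imread('pics/w1.png'),(800,500)))
```

```text
[0.57904827 0.06955584 0.25613954] [ 3.14061156e+00 -5.68317365e-04 -3.13979175e+00] [-0.20490437  0.41329362  0.01100763  1.93525109 -0.00770618  0.79345464
  1.38318037] [-0.75839949  0.83583875 -0.29200269]
[316.31425636 175.65344136]
[247.85683995 176.70316367]
[182.13539682 174.81992016]
```

View pics/w1b.png

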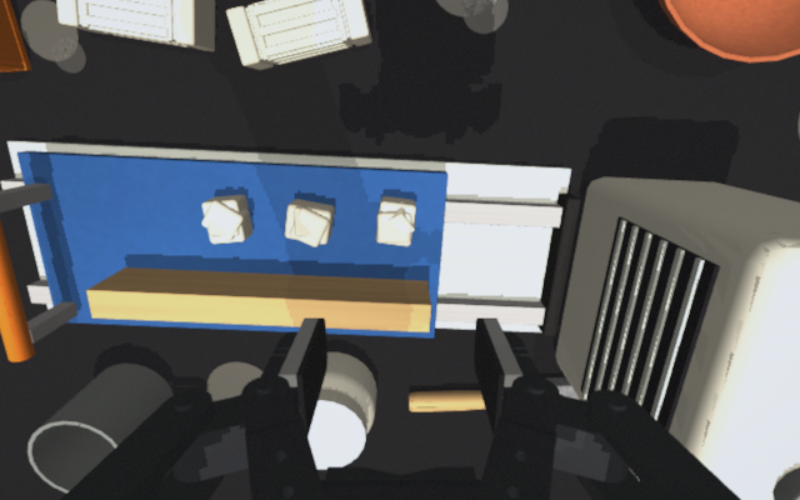

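Emit:
arm_command:
  increments:
    - {"dx": -0.05, "dy": -0.04, "dz": 1, "spin": 0}
    - {"dx": -0.05, "dy": -0.04, "dz": 1, "spin": 0}
    - {"dx": -0.05, "dy": -0.04, "dz": 1, "spin": 0}
    - {"dx": -0.05, "dy": -0.04, "dz": 1, "spin": 0}

```text
time: 3.28
tcp_pos: [0.5813, 0.066, 0.1748]
ee_rot: [-3.141, -0.005, -3.139]
force: [0.3, 0.2, -0.3]
width: 0.0555
finger_force: 0.0
```

Emit:
arm_command:
  increments:
    - {"dx": 0, "dy": 0, "dz": 0.7, "spin": 0}
    - {"dx": 0, "dy": 0, "dz": 1, "spin": 0}
    - {"dx": 0, "dy": 0, "dz": 1, "spin": 0}
    - {"dx": 0, "dy": 0, "dz": 1, "spin": 0}
    - {"dx": 0, "dy": 0, "dz": 1, "spin": 0}
    - {"dx": 0, "dy": 0, "dz": 1, "spin": 0}

```text
time: 3.78
tcp_pos: [0.5857, 0.0649, 0.0997]
ee_rot: [3.141, 0.006, -3.141]
force: [0.5, 0.6, 0.8]
width: 0.055
finger_force: 0.0
```

Emit:
arm_command:
  increments:
    - {"dx": 0, "dy": 0, "dz": 0.2, "spin": 0}
    - {"dx": 0, "dy": 0, "dz": 0.38, "spin": 0}
    - {"dx": 0, "dy": 0, "dz": 0.38, "spin": 0}
    - {"dx": 0, "dy": 0, "dz": 0.38, "spin": 0}

```text
time: 4.12
tcp_pos: [0.5842, 0.0644, 0.0676]
ee_rot: [3.141, 0.002, -3.141]
force: [-0.2, 0.5, 0.6]
width: 0.0558
finger_force: 0.0
```

Emit:
arm_command:
  increments:
    - {"dx": 0, "dy": 0, "dz": 0, "spin": 0}
    - {"dx": 0, "dy": 0, "dz": 0, "spin": 0}
    - {"dx": 0, "dy": 0, "dz": 0, "spin": 0}
    - {"dx": 0, "dy": 0, "dz": 0, "spin": 0}
    - {"dx": 0, "dy": 0, "dz": 0, "spin": 0}
    - {"dx": 0, "dy": 0, "dz": 0, "spin": 0}
    - {"dx": 0, "dy": 0, "dz": 0, "spin": 0}
    - {"dx": 0, "dy": 0, "dz": 0, "spin": 0}
  hand: -1

```text
time: 4.78
tcp_pos: [0.5845, 0.0643, 0.0676]
ee_rot: [3.141, 0.002, 3.141]
force: [0.2, -0.6, 5.4]
width: 0.0278
finger_force: 38.9
```

Emit:
arm_command:
  increments:
    - {"dx": 0, "dy": 0, "dz": -0.5, "spin": 0}
    - {"dx": 0, "dy": 0, "dz": -1, "spin": 0}
    - {"dx": 0, "dy": 0, "dz": -1, "spin": 0}
    - {"dx": 0, "dy": 0, "dz": -1, "spin": 0}

```text
time: 5.12
tcp_pos: [0.5856, 0.0645, 0.1491]
ee_rot: [3.14, 0.007, 3.142]
force: [-0.6, -0.1, 0.6]
width: 0.0279
finger_force: 39.4
```

Emit:
arm_command:
  increments:
    - {"dx": 0.2, "dy": -0.5, "dz": -0.3, "spin": 0}
    - {"dx": 0.41, "dy": -0.96, "dz": -0.7, "spin": 0}
    - {"dx": 0.41, "dy": -0.96, "dz": -0.7, "spin": 0}
    - {"dx": 0.41, "dy": -0.96, "dz": -0.7, "spin": 0}

```text
time: 5.45
tcp_pos: [0.5495, -0.0175, 0.2035]
ee_rot: [-3.139, 0.001, 3.135]
force: [1.1, 0.1, -0.8]
width: 0.0279
finger_force: 39.5
```

Emit:
arm_command:
  increments:
    - {"dx": 0.2, "dy": -0.48, "dz": 0, "spin": 0}
    - {"dx": 0.41, "dy": -0.96, "dz": 0, "spin": 0}
    - {"dx": 0.41, "dy": -0.96, "dz": 0, "spin": 0}

```text
time: 5.7
tcp_pos: [0.513, -0.097, 0.2006]
ee_rot: [-3.138, -0.006, 3.132]
force: [-1.6, -1.0, -1.1]
width: 0.028
finger_force: 39.5
```

Emit:
arm_command:
  increments:
    - {"dx": 0.2, "dy": -0.48, "dz": 0, "spin": 0}
    - {"dx": 0.41, "dy": -0.96, "dz": 0, "spin": 0}
    - {"dx": 0.41, "dy": -0.96, "dz": 0, "spin": 0}

```text
time: 5.95
tcp_pos: [0.4805, -0.1737, 0.2007]
ee_rot: [-3.138, -0.005, 3.13]
force: [0.0, 0.1, 0.3]
width: 0.0282
finger_force: 39.5
```

Emit:
arm_command:
  increments:
    - {"dx": 0.2, "dy": -0.48, "dz": 0, "spin": 0}
    - {"dx": 0.41, "dy": -0.96, "dz": 0, "spin": 0}
    - {"dx": 0.41, "dy": -0.96, "dz": 0, "spin": 0}

```text
time: 6.2
tcp_pos: [0.448, -0.2505, 0.201]
ee_rot: [-3.138, -0.004, 3.13]
force: [-1.1, -0.2, -0.9]
width: 0.0277
finger_force: 39.5
```

Emit:
arm_command:
  increments:
    - {"dx": 0.2, "dy": -0.48, "dz": 0, "spin": 0}
    - {"dx": 0.41, "dy": -0.96, "dz": 0, "spin": 0}
    - {"dx": 0.41, "dy": -0.96, "dz": 0, "spin": 0}
    - {"dx": 0.41, "dy": -0.96, "dz": 0, "spin": 0}
    - {"dx": 0.41, "dy": -0.96, "dz": 0, "spin": 0}

```text
time: 6.62
tcp_pos: [0.4196, -0.3189, 0.201]
ee_rot: [3.14, -0.001, 3.141]
force: [1.6, 0.1, 0.4]
width: 0.0279
finger_force: 39.5
```

Run:
```python
from h import *
for n in ['wrist','scene']:
    c=cap(n,n+'2')
s=env.observe(); print(s['tcp_pos'],s['width'],s['finger_force'],s['force'],s['joint_pos'])
cv2.imwrite('pics/w2b.png',np.hstack([cv2.resize(cv2.imread('pics/wrist2.png'),(400,250)),cv2.resize(cv2.imread('pics/scene2.png')[150:350,80:400],(400,250))]))
```

```text
[ 0.42035489 -0.31781154  0.20130811] 0.02781170729157522 39.53503140597604 [ 0.5165574  -0.06763407 -0.39552005] [ 0.55443334  0.42266628  0.00982896  2.10015244 -0.00866065  0.6200141
  2.14415311]
```

View pics/w2b.png

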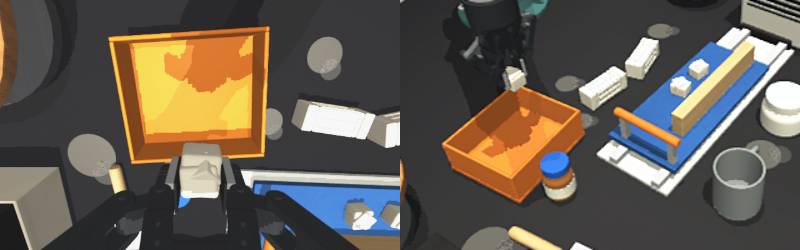

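Run:
```python
from h import *
c=load('wrist2');S=load('scene2')
P=[onz(c,u*1.6,v*1.6,.065) for u,v in [(110,38),(268,28),(270,155),(132,163)]]
print(np.round(P,3),sum(P)/4)
P=[onz(S,80+(u-400)*.8,150+v*.8,.065) for u,v in [(443,145),(510,90),(584,124),(518,178)]]
print(np.round(P,3),sum(P)/4)
```

```text
[[ 0.322 -0.419  0.065]
 [ 0.312 -0.244  0.065]
 [ 0.467 -0.225  0.065]
 [ 0.479 -0.411  0.065]] [ 0.39491025 -0.32481032  0.065     ]
[[ 0.324 -0.421  0.065]
 [ 0.317 -0.26   0.065]
 [ 0.499 -0.255  0.065]
 [ 0.488 -0.404  0.065]] [ 0.40693223 -0.3350336   0.065     ]
```

Emit:
arm_command:
  increments:
    - {"dx": 0, "dy": -0.1, "dz": 0.5, "spin": 0}
    - {"dx": 0, "dy": -0.1, "dz": 1, "spin": 0}
    - {"dx": 0, "dy": -0.1, "dz": 1, "spin": 0}
    - {"dx": 0, "dy": -0.1, "dz": 1, "spin": 0}

```text
time: 7.05
tcp_pos: [0.4188, -0.3252, 0.1202]
ee_rot: [3.137, -0.005, -3.139]
force: [0.0, -0.0, 0.1]
width: 0.0278
finger_force: 39.5
```

Emit:
arm_command:
  increments:
    - {"dx": 0, "dy": 0, "dz": 0.45, "spin": 0}
    - {"dx": 0, "dy": 0, "dz": 0.45, "spin": 0}
    - {"dx": 0, "dy": 0, "dz": 0.45, "spin": 0}
    - {"dx": 0, "dy": 0, "dz": 0.45, "spin": 0}

```text
time: 7.38
tcp_pos: [0.4206, -0.328, 0.0883]
ee_rot: [-3.14, 0.003, -3.141]
force: [1.1, 0.8, -0.4]
width: 0.0279
finger_force: 39.5
```

Emit:
arm_command:
  increments:
    - {"dx": 0, "dy": 0, "dz": 0, "spin": 0}
    - {"dx": 0, "dy": 0, "dz": 0, "spin": 0}
    - {"dx": 0, "dy": 0, "dz": 0, "spin": 0}
    - {"dx": 0, "dy": 0, "dz": 0, "spin": 0}
    - {"dx": 0, "dy": 0, "dz": 0, "spin": 0}
    - {"dx": 0, "dy": 0, "dz": 0, "spin": 0}
  hand: 0.3

```text
time: 7.88
tcp_pos: [0.4195, -0.3279, 0.0862]
ee_rot: [-3.141, 0.0, -3.142]
force: [-0.3, -0.3, -0.9]
width: 0.0556
finger_force: 0.0
```

Emit:
arm_command:
  increments:
    - {"dx": 0, "dy": 0, "dz": -0.5, "spin": 0}
    - {"dx": 0, "dy": 0, "dz": -1, "spin": 0}
    - {"dx": 0, "dy": 0, "dz": -1, "spin": 0}
    - {"dx": 0, "dy": 0, "dz": -1, "spin": 0}

```text
time: 8.22
tcp_pos: [0.4208, -0.3288, 0.168]
ee_rot: [-3.139, 0.004, -3.142]
force: [0.2, 0.8, -0.5]
width: 0.0557
finger_force: 0.0
```

```bash
cat > lumps.py <<'E'
from h import *
import sys
# whites (bright, unsaturated) on the deck as seen by side & scene -> blob centres
def blobs(c,tag):
    im=c['image']; h=cv2.cvtColor(im,cv2.COLOR_RGB2HSV)
    m=((h[:,:,2]>130)&(h[:,:,1]<70)).astype(np.uint8)
    n,l,st,ce=cv2.connectedComponentsWithStats(m)
    out=[]
    for i in range(1,n):
        if 15<st[i,4]<900:
            p=onz(c,*ce[i],.05)
            if .3<p[0]<.65 and -.45<p[1]<.12: out.append((ce[i].round(1),st[i,4],p.round(3)))
    return out
for n in ['side','scene']:
    c=cap(n,n+sys.argv[1]); print(n,*blobs(c,n),sep='\n  ')
s=env.observe(); print(s['tcp_pos'],s['width'])
E
python3 lumps.py 3
```

```text
side
  (array([352.2, 151.6]), np.int32(90), array([ 0.521, -0.305,  0.05 ]))
  (array([386.5, 155.2]), np.int32(118), array([ 0.422, -0.298,  0.05 ]))
  (array([305.5, 166.4]), np.int32(44), array([ 0.649, -0.232,  0.05 ]))
  (array([332.2, 169.7]), np.int32(19), array([ 0.573, -0.226,  0.05 ]))
  (array([323.3, 212.7]), np.int32(183), array([ 0.582, -0.07 ,  0.05 ]))
  (array([319.5, 233.4]), np.int32(194), array([ 0.585, -0.004,  0.05 ]))
scene
  (array([318.5, 204.9]), np.int32(195), array([ 0.583, -0.002,  0.05 ]))
  (array([304. , 218.9]), np.int32(217), array([ 0.581, -0.067,  0.05 ]))
  (array([322.5, 225.5]), np.int32(16), array([ 0.632, -0.063,  0.05 ]))
  (array([159.5, 233.9]), np.int32(21), array([ 0.316, -0.291,  0.05 ]))
  (array([258., 253.]), np.int32(32), array([ 0.555, -0.218,  0.05 ]))
  (array([180.9, 268.7]), np.int32(190), array([ 0.44 , -0.343,  0.05 ]))
  (array([208.7, 302.5]), np.int32(201), array([ 0.554, -0.379,  0.05 ]))
[ 0.41898671 -0.32743634  0.16565904] 0.05543170612234331
```

Emit:
arm_command:
  increments:
    - {"dx": -0.41, "dy": 0.81, "dz": 0, "spin": 0}
    - {"dx": -0.41, "dy": 0.81, "dz": 0, "spin": 0}
    - {"dx": -0.41, "dy": 0.81, "dz": 0, "spin": 0}

```text
time: 8.57
tcp_pos: [0.4547, -0.2559, 0.1644]
ee_rot: [3.136, -0.001, -3.132]
force: [-0.4, 0.4, -0.1]
width: 0.0551
finger_force: 0.0
```

Emit:
arm_command:
  increments:
    - {"dx": -0.41, "dy": 0.81, "dz": 0, "spin": 0}
    - {"dx": -0.41, "dy": 0.81, "dz": 0, "spin": 0}
    - {"dx": -0.41, "dy": 0.81, "dz": 0, "spin": 0}

```text
time: 8.82
tcp_pos: [0.4878, -0.1908, 0.1645]
ee_rot: [3.137, -0.0, -3.131]
force: [0.2, -0.5, 0.6]
width: 0.0553
finger_force: 0.0
```

Emit:
arm_command:
  increments:
    - {"dx": -0.41, "dy": 0.81, "dz": 0, "spin": 0}
    - {"dx": -0.41, "dy": 0.81, "dz": 0, "spin": 0}
    - {"dx": -0.41, "dy": 0.81, "dz": 0, "spin": 0}

```text
time: 9.07
tcp_pos: [0.5207, -0.126, 0.1646]
ee_rot: [3.137, 0.001, -3.131]
force: [0.1, -0.3, -0.4]
width: 0.0555
finger_force: 0.0
```

Emit:
arm_command:
  increments:
    - {"dx": -0.41, "dy": 0.81, "dz": 0, "spin": 0}
    - {"dx": -0.41, "dy": 0.81, "dz": 0, "spin": 0}
    - {"dx": -0.41, "dy": 0.81, "dz": 0, "spin": 0}

```text
time: 9.32
tcp_pos: [0.5535, -0.0609, 0.1648]
ee_rot: [3.137, 0.002, -3.131]
force: [-0.2, 0.5, 0.9]
width: 0.0554
finger_force: 0.0
```

Emit:
arm_command:
  increments:
    - {"dx": -0.41, "dy": 0.81, "dz": 0, "spin": 0}
    - {"dx": -0.41, "dy": 0.81, "dz": 0, "spin": 0}
    - {"dx": -0.41, "dy": 0.81, "dz": 0, "spin": 0}
    - {"dx": -0.41, "dy": 0.81, "dz": 0, "spin": 0}
    - {"dx": -0.41, "dy": 0.81, "dz": 0, "spin": 0}
    - {"dx": -0.41, "dy": 0.81, "dz": 0, "spin": 0}

```text
time: 9.82
tcp_pos: [0.5821, -0.0055, 0.1651]
ee_rot: [-3.14, -0.003, 3.14]
force: [-0.6, 0.3, -0.1]
width: 0.0554
finger_force: 0.0
```

```bash
python3 lumps.py 4; python3 -c "
from h import *
c=cap('wrist','w4')
im=c['image'];h=cv2.cvtColor(im,cv2.COLOR_RGB2HSV);m=((h[:,:,2]>130)&(h[:,:,1]<70)).astype(np.uint8);n,l,st,ce=cv2.connectedComponentsWithStats(m)
for i in range(1,n):
  if 100<st[i,4]<4000: print(ce[i].round(1),st[i,4],onz(c,*ce[i],.052).round(3))"
```

```text
side
  (array([352.3, 151.5]), np.int32(91), array([ 0.521, -0.305,  0.05 ]))
  (array([315.9, 155.8]), np.int32(102), array([ 0.625, -0.278,  0.05 ]))
  (array([393.5, 163.6]), np.int32(44), array([ 0.403, -0.265,  0.05 ]))
  (array([316. , 195.2]), np.int32(53), array([ 0.607, -0.127,  0.05 ]))
  (array([326.4, 212.6]), np.int32(98), array([ 0.574, -0.071,  0.05 ]))
  (array([410.5, 212. ]), np.int32(16), array([ 0.361, -0.092,  0.05 ]))
  (array([319.5, 233.3]), np.int32(196), array([ 0.585, -0.004,  0.05 ]))
scene
  (array([318.5, 204.9]), np.int32(196), array([ 0.583, -0.002,  0.05 ]))
  (array([304. , 218.9]), np.int32(217), array([ 0.581, -0.067,  0.05 ]))
  (array([191.2, 252.4]), np.int32(218), array([ 0.424, -0.296,  0.05 ]))
  (array([258. , 252.9]), np.int32(36), array([ 0.555, -0.218,  0.05 ]))
  (array([208.7, 302.5]), np.int32(201), array([ 0.554, -0.379,  0.05 ]))
[ 0.58245286 -0.00557989  0.16548502] 0.05521307051188945
[164.3   5.3] 993 [ 0.454 -0.1    0.052]
[302.1  11.7] 2815 [ 0.458 -0.016  0.052]
[327.3  21. ] 146 [ 0.463 -0.001  0.052]
[326.8  24.5] 125 [ 0.465 -0.001  0.052]
[  6.9 165. ] 139 [ 0.553 -0.226  0.052]
[231.8 206. ] 1787 [ 0.584 -0.07   0.052]
[ 27.1 223.8] 456 [ 0.598 -0.224  0.052]
[323.7 209.4] 1822 [ 0.587 -0.003  0.052]
[ 33.1 276.9] 431 [ 0.643 -0.232  0.052]
[503.1 297.4] 2064 [0.663 0.141 0.052]
[627.1 367. ] 133 [0.734 0.261 0.052]
[323.9 366. ] 1158 [ 0.732 -0.003  0.052]
[570.9 370.9] 263 [0.738 0.213 0.052]
```

Emit:
arm_command:
  increments:
    - {"dx": -0.03, "dy": 0.03, "dz": 0.5, "spin": 0}
    - {"dx": -0.03, "dy": 0.03, "dz": 0.9, "spin": 0}
    - {"dx": -0.03, "dy": 0.03, "dz": 0.9, "spin": 0}
    - {"dx": -0.03, "dy": 0.03, "dz": 0.9, "spin": 0}
    - {"dx": -0.03, "dy": 0.03, "dz": 0.9, "spin": 0}

```text
time: 10.38
tcp_pos: [0.5863, -0.002, 0.0949]
ee_rot: [-3.141, 0.001, 3.141]
force: [-0.0, -0.0, -0.3]
width: 0.0557
finger_force: 0.0
```

Emit:
arm_command:
  increments:
    - {"dx": 0, "dy": 0, "dz": 0.33, "spin": 0}
    - {"dx": 0, "dy": 0, "dz": 0.33, "spin": 0}
    - {"dx": 0, "dy": 0, "dz": 0.33, "spin": 0}
    - {"dx": 0, "dy": 0, "dz": 0.33, "spin": 0}
    - {"dx": 0, "dy": 0, "dz": 0.33, "spin": 0}

```text
time: 10.8
tcp_pos: [0.5868, -0.0014, 0.0692]
ee_rot: [3.142, 0.003, -3.142]
force: [0.0, 0.2, 0.4]
width: 0.0556
finger_force: 0.0
```

Emit:
arm_command:
  increments:
    - {"dx": 0, "dy": 0, "dz": 0, "spin": 0}
    - {"dx": 0, "dy": 0, "dz": 0, "spin": 0}
    - {"dx": 0, "dy": 0, "dz": 0, "spin": 0}
    - {"dx": 0, "dy": 0, "dz": 0, "spin": 0}
    - {"dx": 0, "dy": 0, "dz": 0, "spin": 0}
    - {"dx": 0, "dy": 0, "dz": 0, "spin": 0}
    - {"dx": 0, "dy": 0, "dz": 0, "spin": 0}
    - {"dx": 0, "dy": 0, "dz": 0, "spin": 0}
  hand: -1

```text
time: 11.47
tcp_pos: [0.5865, -0.0013, 0.069]
ee_rot: [3.141, 0.002, 3.142]
force: [-0.5, -0.1, 7.6]
width: 0.0344
finger_force: 38.4
```

Emit:
arm_command:
  increments:
    - {"dx": 0, "dy": 0, "dz": -0.5, "spin": 0}
    - {"dx": 0, "dy": 0, "dz": -1, "spin": 0}
    - {"dx": 0, "dy": 0, "dz": -1, "spin": 0}
    - {"dx": 0, "dy": 0, "dz": -1, "spin": 0}

```text
time: 11.8
tcp_pos: [0.5878, -0.0013, 0.1503]
ee_rot: [3.141, 0.006, -3.142]
force: [0.0, -0.5, -0.2]
width: 0.0347
finger_force: 39.3
```

```bash
python3 -c "
from h import *
print(tri([(load('scene4'),191.2,252.4),(load('side4'),393.5,163.6)]))"
```

```text
(array([ 0.40296479, -0.28350652,  0.0294376 ]), array([0.0031, 0.0031]))
```

Emit:
arm_command:
  increments:
    - {"dx": 0.22, "dy": -0.43, "dz": -0.4, "spin": 0}
    - {"dx": 0.445, "dy": -0.86, "dz": -0.4, "spin": 0}
    - {"dx": 0.445, "dy": -0.86, "dz": -0.4, "spin": 0}

```text
time: 12.05
tcp_pos: [0.546, -0.0778, 0.1798]
ee_rot: [-3.137, -0.004, 3.133]
force: [0.1, -0.9, -0.1]
width: 0.0346
finger_force: 39.2
```

Emit:
arm_command:
  increments:
    - {"dx": 0.22, "dy": -0.43, "dz": 0, "spin": 0}
    - {"dx": 0.445, "dy": -0.86, "dz": 0, "spin": 0}
    - {"dx": 0.445, "dy": -0.86, "dz": 0, "spin": 0}

```text
time: 12.3
tcp_pos: [0.5083, -0.1472, 0.1783]
ee_rot: [-3.138, -0.007, 3.13]
force: [-0.7, -0.4, -0.3]
width: 0.0349
finger_force: 39.3
```

Emit:
arm_command:
  increments:
    - {"dx": 0.22, "dy": -0.43, "dz": 0, "spin": 0}
    - {"dx": 0.445, "dy": -0.86, "dz": 0, "spin": 0}
    - {"dx": 0.445, "dy": -0.86, "dz": 0, "spin": 0}

```text
time: 12.55
tcp_pos: [0.473, -0.2155, 0.1784]
ee_rot: [-3.138, -0.006, 3.129]
force: [-1.8, 0.3, -0.2]
width: 0.0349
finger_force: 39.3
```

Emit:
arm_command:
  increments:
    - {"dx": 0.22, "dy": -0.43, "dz": 0, "spin": 0}
    - {"dx": 0.445, "dy": -0.86, "dz": 0, "spin": 0}
    - {"dx": 0.445, "dy": -0.86, "dz": 0, "spin": 0}

```text
time: 12.8
tcp_pos: [0.4377, -0.2841, 0.1786]
ee_rot: [-3.138, -0.005, 3.129]
force: [0.1, -0.3, -1.2]
width: 0.0347
finger_force: 39.3
```

Emit:
arm_command:
  increments:
    - {"dx": 0.22, "dy": -0.43, "dz": 0, "spin": 0}
    - {"dx": 0.445, "dy": -0.86, "dz": 0, "spin": 0}
    - {"dx": 0.445, "dy": -0.86, "dz": 0, "spin": 0}
    - {"dx": 0.445, "dy": -0.86, "dz": 0, "spin": 0}
    - {"dx": 0.445, "dy": -0.86, "dz": 0, "spin": 0}

```text
time: 13.22
tcp_pos: [0.4073, -0.3447, 0.1787]
ee_rot: [3.14, -0.002, 3.141]
force: [1.0, 0.5, 0.8]
width: 0.0346
finger_force: 39.3
```

Emit:
arm_command:
  increments:
    - {"dx": 0, "dy": 0, "dz": 0.5, "spin": 0}
    - {"dx": 0, "dy": 0, "dz": 1, "spin": 0}
    - {"dx": 0, "dy": 0, "dz": 1, "spin": 0}
    - {"dx": 0, "dy": 0, "dz": 1, "spin": 0}
    - {"dx": 0, "dy": 0, "dz": 1, "spin": 0}

```text
time: 13.63
tcp_pos: [0.4089, -0.3446, 0.1005]
ee_rot: [-3.142, 0.001, -3.14]
force: [0.7, -0.4, 0.4]
width: 0.0346
finger_force: 39.3
```

Emit:
arm_command:
  increments:
    - {"dx": 0, "dy": 0, "dz": 0.2, "spin": 0}
    - {"dx": 0, "dy": 0, "dz": 0.2, "spin": 0}
    - {"dx": 0, "dy": 0, "dz": 0.2, "spin": 0}

```text
time: 13.88
tcp_pos: [0.4088, -0.3456, 0.0855]
ee_rot: [-3.14, 0.002, -3.141]
force: [-0.4, -0.3, 0.0]
width: 0.0347
finger_force: 39.3
```

Emit:
arm_command:
  increments:
    - {"dx": 0, "dy": 0, "dz": 0, "spin": 0}
    - {"dx": 0, "dy": 0, "dz": 0, "spin": 0}
    - {"dx": 0, "dy": 0, "dz": 0, "spin": 0}
    - {"dx": 0, "dy": 0, "dz": 0, "spin": 0}
    - {"dx": 0, "dy": 0, "dz": 0, "spin": 0}
    - {"dx": 0, "dy": 0, "dz": 0, "spin": 0}
  hand: 0.3

```text
time: 14.38
tcp_pos: [0.4079, -0.3455, 0.0836]
ee_rot: [-3.141, 0.0, -3.142]
force: [0.0, -0.0, -0.0]
width: 0.0552
finger_force: 0.0
```

Emit:
arm_command:
  increments:
    - {"dx": 0, "dy": 0, "dz": -0.5, "spin": 0}
    - {"dx": 0, "dy": 0, "dz": -1, "spin": 0}
    - {"dx": 0, "dy": 0, "dz": -1, "spin": 0}
    - {"dx": 0, "dy": 0, "dz": -1, "spin": 0}

```text
time: 14.72
tcp_pos: [0.4091, -0.3465, 0.1657]
ee_rot: [-3.139, 0.004, 3.142]
force: [-0.8, -0.4, 0.4]
width: 0.0554
finger_force: 0.0
```

Emit:
arm_command:
  increments:
    - {"dx": -0.54, "dy": 0.87, "dz": 0, "spin": 0}
    - {"dx": -0.54, "dy": 0.87, "dz": 0, "spin": 0}
    - {"dx": -0.54, "dy": 0.87, "dz": 0, "spin": 0}

```text
time: 14.97
tcp_pos: [0.4556, -0.2673, 0.1625]
ee_rot: [3.136, 0.002, -3.129]
force: [1.0, 1.0, 0.6]
width: 0.0554
finger_force: 0.0
```

Emit:
arm_command:
  increments:
    - {"dx": -0.54, "dy": 0.87, "dz": 0, "spin": 0}
    - {"dx": -0.54, "dy": 0.87, "dz": 0, "spin": 0}
    - {"dx": -0.54, "dy": 0.87, "dz": 0, "spin": 0}

```text
time: 15.22
tcp_pos: [0.499, -0.197, 0.1625]
ee_rot: [3.136, 0.002, -3.128]
force: [0.4, 1.6, -0.3]
width: 0.0559
finger_force: 0.0
```

Emit:
arm_command:
  increments:
    - {"dx": -0.54, "dy": 0.87, "dz": 0, "spin": 0}
    - {"dx": -0.54, "dy": 0.87, "dz": 0, "spin": 0}
    - {"dx": -0.54, "dy": 0.87, "dz": 0, "spin": 0}

```text
time: 15.47
tcp_pos: [0.5422, -0.1271, 0.1626]
ee_rot: [3.136, 0.003, -3.128]
force: [0.8, -0.1, 0.4]
width: 0.0556
finger_force: 0.0
```

Emit:
arm_command:
  increments:
    - {"dx": -0.54, "dy": 0.87, "dz": 0, "spin": 0}
    - {"dx": -0.54, "dy": 0.87, "dz": 0, "spin": 0}
    - {"dx": -0.54, "dy": 0.87, "dz": 0, "spin": 0}
    - {"dx": -0.54, "dy": 0.87, "dz": 0, "spin": 0}
    - {"dx": -0.54, "dy": 0.87, "dz": 0, "spin": 0}
    - {"dx": -0.54, "dy": 0.87, "dz": 0, "spin": 0}

```text
time: 15.97
tcp_pos: [0.5791, -0.0685, 0.1627]
ee_rot: [-3.141, -0.002, 3.14]
force: [0.5, -1.0, -0.5]
width: 0.0553
finger_force: 0.0
```

```bash
python3 lumps.py 5; python3 -c "
from h import *
c=cap('wrist','w5')
im=c['image'];h=cv2.cvtColor(im,cv2.COLOR_RGB2HSV);m=((h[:,:,2]>130)&(h[:,:,1]<70)).astype(np.uint8);n,l,st,ce=cv2.connectedComponentsWithStats(m)
for i in range(1,n):
  if 600<st[i,4]<4000: print(ce[i].round(1),st[i,4],onz(c,*ce[i],.052).round(3))"
```

```text
side
  (array([352.2, 151.5]), np.int32(94), array([ 0.522, -0.305,  0.05 ]))
  (array([391.7, 151.9]), np.int32(108), array([ 0.408, -0.313,  0.05 ]))
  (array([393.7, 163.6]), np.int32(43), array([ 0.402, -0.265,  0.05 ]))
  (array([305.5, 166.5]), np.int32(44), array([ 0.649, -0.232,  0.05 ]))
  (array([320.5, 173.9]), np.int32(44), array([ 0.604, -0.207,  0.05 ]))
  (array([323.4, 212.7]), np.int32(187), array([ 0.582, -0.07 ,  0.05 ]))
scene
  (array([304. , 218.9]), np.int32(217), array([ 0.581, -0.067,  0.05 ]))
  (array([230.6, 246.8]), np.int32(20), array([ 0.489, -0.235,  0.05 ]))
  (array([191.2, 252.4]), np.int32(218), array([ 0.424, -0.296,  0.05 ]))
  (array([258.1, 253.3]), np.int32(33), array([ 0.556, -0.219,  0.05 ]))
  (array([171.9, 271.1]), np.int32(251), array([ 0.428, -0.358,  0.05 ]))
  (array([208.7, 302.5]), np.int32(201), array([ 0.554, -0.379,  0.05 ]))
[ 0.57944692 -0.06878385  0.16313122] 0.05564114961413182
[253.1   6.9] 1509 [ 0.453 -0.109  0.052]
[406.8  13.5] 3655 [ 0.457 -0.016  0.052]
[321.4 210.9] 1828 [ 0.584 -0.068  0.052]
[102.3 231.7] 908 [ 0.6   -0.231  0.052]
[583.7 301.5] 1610 [0.662 0.142 0.052]
[605.7 380.7] 1816 [0.744 0.181 0.052]
```

Two lumps are in the bin. Now the third at (0.583,-0.069).

Emit:
arm_command:
  increments:
    - {"dx": -0.05, "dy": 0, "dz": 0.5, "spin": 0}
    - {"dx": -0.05, "dy": 0, "dz": 0.9, "spin": 0}
    - {"dx": -0.05, "dy": 0, "dz": 0.9, "spin": 0}
    - {"dx": -0.05, "dy": 0, "dz": 0.9, "spin": 0}
    - {"dx": -0.05, "dy": 0, "dz": 0.9, "spin": 0}

```text
time: 16.53
tcp_pos: [0.585, -0.0677, 0.0925]
ee_rot: [-3.141, 0.001, 3.141]
force: [1.1, -0.3, -0.3]
width: 0.0552
finger_force: 0.0
```

Emit:
arm_command:
  increments:
    - {"dx": 0, "dy": 0, "dz": 0.31, "spin": 0}
    - {"dx": 0, "dy": 0, "dz": 0.31, "spin": 0}
    - {"dx": 0, "dy": 0, "dz": 0.31, "spin": 0}
    - {"dx": 0, "dy": 0, "dz": 0.31, "spin": 0}
    - {"dx": 0, "dy": 0, "dz": 0.31, "spin": 0}

```text
time: 16.95
tcp_pos: [0.5856, -0.0671, 0.0684]
ee_rot: [-3.141, 0.003, -3.141]
force: [0.3, -0.0, -0.6]
width: 0.0556
finger_force: 0.0
```

Emit:
arm_command:
  increments:
    - {"dx": 0, "dy": 0, "dz": 0, "spin": 0}
    - {"dx": 0, "dy": 0, "dz": 0, "spin": 0}
    - {"dx": 0, "dy": 0, "dz": 0, "spin": 0}
    - {"dx": 0, "dy": 0, "dz": 0, "spin": 0}
    - {"dx": 0, "dy": 0, "dz": 0, "spin": 0}
    - {"dx": 0, "dy": 0, "dz": 0, "spin": 0}
    - {"dx": 0, "dy": 0, "dz": 0, "spin": 0}
    - {"dx": 0, "dy": 0, "dz": 0, "spin": 0}
  hand: -1

```text
time: 17.62
tcp_pos: [0.5852, -0.067, 0.068]
ee_rot: [3.142, 0.001, 3.141]
force: [0.1, -0.2, 6.9]
width: 0.0325
finger_force: 39.0
```

Emit:
arm_command:
  increments:
    - {"dx": 0, "dy": 0, "dz": -0.5, "spin": 0}
    - {"dx": 0, "dy": 0, "dz": -1, "spin": 0}
    - {"dx": 0, "dy": 0, "dz": -1, "spin": 0}
    - {"dx": 0, "dy": 0, "dz": -1, "spin": 0}

```text
time: 17.95
tcp_pos: [0.5866, -0.0671, 0.1495]
ee_rot: [-3.141, 0.006, -3.141]
force: [-0.7, -0.5, -1.0]
width: 0.0319
finger_force: 39.8
```

Emit:
arm_command:
  increments:
    - {"dx": 0.35, "dy": -0.42, "dz": -0.4, "spin": 0}
    - {"dx": 0.7, "dy": -0.84, "dz": -0.4, "spin": 0}
    - {"dx": 0.7, "dy": -0.84, "dz": -0.4, "spin": 0}

```text
time: 18.2
tcp_pos: [0.5239, -0.139, 0.1787]
ee_rot: [-3.139, -0.004, 3.136]
force: [-0.6, -1.4, -0.4]
width: 0.0323
finger_force: 39.9
```

Emit:
arm_command:
  increments:
    - {"dx": 0.35, "dy": -0.42, "dz": 0, "spin": 0}
    - {"dx": 0.7, "dy": -0.84, "dz": 0, "spin": 0}
    - {"dx": 0.7, "dy": -0.84, "dz": 0, "spin": 0}

```text
time: 18.45
tcp_pos: [0.4647, -0.2077, 0.1775]
ee_rot: [-3.14, -0.008, 3.131]
force: [-1.0, -0.6, -0.7]
width: 0.0323
finger_force: 39.9
```

Emit:
arm_command:
  increments:
    - {"dx": 0.35, "dy": -0.42, "dz": 0, "spin": 0}
    - {"dx": 0.7, "dy": -0.84, "dz": 0, "spin": 0}
    - {"dx": 0.7, "dy": -0.84, "dz": 0, "spin": 0}

```text
time: 18.7
tcp_pos: [0.4093, -0.2742, 0.1776]
ee_rot: [-3.14, -0.007, 3.13]
force: [-0.3, 0.3, -0.4]
width: 0.0323
finger_force: 39.9
```

Emit:
arm_command:
  increments:
    - {"dx": 0.35, "dy": -0.42, "dz": 0, "spin": 0}
    - {"dx": 0.7, "dy": -0.84, "dz": 0, "spin": 0}
    - {"dx": 0.7, "dy": -0.84, "dz": 0, "spin": 0}
    - {"dx": 0.7, "dy": -0.84, "dz": 0, "spin": 0}
    - {"dx": 0.7, "dy": -0.84, "dz": 0, "spin": 0}

```text
time: 19.12
tcp_pos: [0.36, -0.3355, 0.178]
ee_rot: [3.14, -0.001, 3.14]
force: [0.3, -0.0, -1.4]
width: 0.032
finger_force: 39.9
```

Emit:
arm_command:
  increments:
    - {"dx": 0, "dy": 0, "dz": 0.5, "spin": 0}
    - {"dx": 0, "dy": 0, "dz": 1, "spin": 0}
    - {"dx": 0, "dy": 0, "dz": 1, "spin": 0}
    - {"dx": 0, "dy": 0, "dz": 1, "spin": 0}
    - {"dx": 0, "dy": 0, "dz": 1, "spin": 0}

```text
time: 19.53
tcp_pos: [0.3618, -0.335, 0.0996]
ee_rot: [3.142, 0.001, -3.139]
force: [0.3, -0.3, 1.0]
width: 0.032
finger_force: 40.0
```

Emit:
arm_command:
  increments:
    - {"dx": 0, "dy": 0, "dz": 0.2, "spin": 0}
    - {"dx": 0, "dy": 0, "dz": 0.2, "spin": 0}
    - {"dx": 0, "dy": 0, "dz": 0.2, "spin": 0}

```text
time: 19.78
tcp_pos: [0.3617, -0.3361, 0.0848]
ee_rot: [-3.14, 0.002, -3.141]
force: [0.2, -0.3, 0.2]
width: 0.0318
finger_force: 40.0
```

Emit:
arm_command:
  increments:
    - {"dx": 0, "dy": 0, "dz": 0, "spin": 0}
    - {"dx": 0, "dy": 0, "dz": 0, "spin": 0}
    - {"dx": 0, "dy": 0, "dz": 0, "spin": 0}
    - {"dx": 0, "dy": 0, "dz": 0, "spin": 0}
    - {"dx": 0, "dy": 0, "dz": 0, "spin": 0}
    - {"dx": 0, "dy": 0, "dz": 0, "spin": 0}
  hand: 0.4

```text
time: 20.28
tcp_pos: [0.3607, -0.3359, 0.0829]
ee_rot: [-3.141, 0.0, -3.141]
force: [-0.6, -0.9, 0.4]
width: 0.0601
finger_force: 0.0
```

Emit:
arm_command:
  increments:
    - {"dx": 0, "dy": 0, "dz": -0.5, "spin": 0}
    - {"dx": 0, "dy": 0, "dz": -1, "spin": 0}
    - {"dx": 0, "dy": 0, "dz": -1, "spin": 0}
    - {"dx": 0, "dy": 0, "dz": -1, "spin": 0}

```text
time: 20.62
tcp_pos: [0.3618, -0.3368, 0.1647]
ee_rot: [-3.139, 0.004, -3.142]
force: [-0.4, 0.6, 0.0]
width: 0.0598
finger_force: 0.0
```

Emit:
arm_command:
  increments:
    - {"dx": -0.28, "dy": 0.88, "dz": 0, "spin": 0}
    - {"dx": -0.28, "dy": 0.88, "dz": 0, "spin": 0}
    - {"dx": -0.28, "dy": 0.88, "dz": 0, "spin": 0}

```text
time: 20.87
tcp_pos: [0.3838, -0.2587, 0.1615]
ee_rot: [3.136, -0.003, -3.133]
force: [0.2, 0.1, 0.7]
width: 0.0598
finger_force: 0.0
```

Emit:
arm_command:
  increments:
    - {"dx": -0.28, "dy": 0.88, "dz": 0, "spin": 0}
    - {"dx": -0.28, "dy": 0.88, "dz": 0, "spin": 0}
    - {"dx": -0.28, "dy": 0.88, "dz": 0, "spin": 0}

```text
time: 21.12
tcp_pos: [0.4065, -0.1885, 0.1616]
ee_rot: [3.137, -0.002, -3.131]
force: [-0.1, -0.2, 0.1]
width: 0.0599
finger_force: 0.0
```

Emit:
arm_command:
  increments:
    - {"dx": -0.28, "dy": 0.88, "dz": 0, "spin": 0}
    - {"dx": -0.28, "dy": 0.88, "dz": 0, "spin": 0}
    - {"dx": -0.28, "dy": 0.88, "dz": 0, "spin": 0}
    - {"dx": -0.28, "dy": 0.88, "dz": 0, "spin": 0}
    - {"dx": -0.28, "dy": 0.88, "dz": 0, "spin": 0}

```text
time: 21.53
tcp_pos: [0.427, -0.1247, 0.162]
ee_rot: [3.142, -0.002, -3.141]
force: [-0.3, 0.8, -0.5]
width: 0.0598
finger_force: 0.0
```

Emit:
arm_command:
  increments:
    - {"dx": 0, "dy": 0, "dz": 0, "spin": 1}
    - {"dx": 0, "dy": 0, "dz": 0, "spin": 1}
    - {"dx": 0, "dy": 0, "dz": 0, "spin": 1}
    - {"dx": 0, "dy": 0, "dz": 0, "spin": 1}
    - {"dx": 0, "dy": 0, "dz": 0, "spin": 1}
    - {"dx": 0, "dy": 0, "dz": 0, "spin": 1}
    - {"dx": 0, "dy": 0, "dz": 0, "spin": 1}
    - {"dx": 0, "dy": 0, "dz": 0, "spin": 1}

```text
time: 22.2
tcp_pos: [0.4271, -0.1258, 0.1625]
ee_rot: [-3.14, -0.0, 2.355]
force: [-0.5, -0.4, 0.1]
width: 0.0595
finger_force: 0.0
```

Emit:
arm_command:
  increments:
    - {"dx": 0, "dy": 0, "dz": 0, "spin": 1}
    - {"dx": 0, "dy": 0, "dz": 0, "spin": 1}
    - {"dx": 0, "dy": 0, "dz": 0, "spin": 1}
    - {"dx": 0, "dy": 0, "dz": 0, "spin": 1}
    - {"dx": 0, "dy": 0, "dz": 0, "spin": 1}
    - {"dx": 0, "dy": 0, "dz": 0, "spin": 1}
    - {"dx": 0, "dy": 0, "dz": 0, "spin": 1}
    - {"dx": 0, "dy": 0, "dz": 0, "spin": 1}

```text
time: 22.87
tcp_pos: [0.4275, -0.1251, 0.1626]
ee_rot: [-3.141, 0.0, 1.573]
force: [0.2, 0.0, 0.5]
width: 0.06
finger_force: 0.0
```

```bash
python3 lumps.py 6; python3 -c "
from h import *
c=cap('wrist','w6')
s=env.observe();print(s['ee_rot'],s['joint_pos'])
a=cv2.imread('pics/scene6.png')[150:350,80:400];b=cv2.resize(cv2.imread('pics/w6.png'),(480,300));d=cv2.imread('pics/side6.png')[90:290,240:450]
cv2.imwrite('pics/v6.png',np.vstack([np.hstack([b,cv2.resize(a,(320,200)) if 0 else np.vstack([a,np.zeros((100,320,3),np.uint8)])]),np.hstack([cv2.resize(d,(315,300)),np.zeros((300,485,3),np.uint8)])]))"
```

```text
side
  (array([352.2, 151.6]), np.int32(91), array([ 0.521, -0.305,  0.05 ]))
  (array([409.3, 153.5]), np.int32(49), array([ 0.357, -0.311,  0.05 ]))
  (array([393.5, 163.6]), np.int32(44), array([ 0.403, -0.265,  0.05 ]))
  (array([305.8, 166.5]), np.int32(46), array([ 0.648, -0.232,  0.05 ]))
  (array([332.2, 169.7]), np.int32(19), array([ 0.573, -0.226,  0.05 ]))
scene
  (array([310.8, 226.4]), np.int32(25), array([ 0.609, -0.081,  0.05 ]))
  (array([191.2, 252.4]), np.int32(218), array([ 0.424, -0.296,  0.05 ]))
  (array([257.9, 252.8]), np.int32(32), array([ 0.554, -0.217,  0.05 ]))
  (array([166.6, 266.6]), np.int32(465), array([ 0.409, -0.355,  0.05 ]))
  (array([208.7, 302.5]), np.int32(201), array([ 0.554, -0.379,  0.05 ]))
[ 0.4276706  -0.12487143  0.16265235] 0.05962970576094333
[-3.14143688e+00 -1.28689508e-04  1.57330839e+00] [-0.20486346  0.45515906  0.51058581  2.31376386 -0.49074908  0.47350719
  0.70771917]
```

View pics/v6.png

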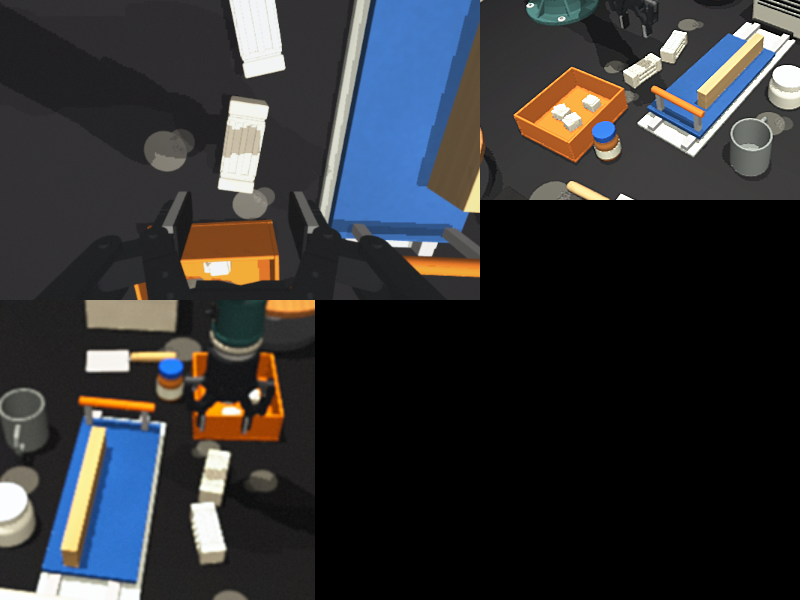

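Run:
```python
from h import *
c=load('w6'); k=4/3
print(c['eye'])
P=np.array([onz(c,u*k,v*k,.038) for u,v in [(230,107),(267,111),(254,193),(219,188)]])
print(P.round(4),P.mean(0)); d=P[0]+P[1]-P[2]-P[3]; print(np.degrees(np.arctan2(d[1],d[0])),np.linalg.norm(d)/2,np.linalg.norm(P[0]-P[1]))
# refine via mask minAreaRect on top + end
g=c['image'];h=cv2.cvtColor(g,cv2.COLOR_RGB2HSV);m=((h[:,:,2]>110)&(h[:,:,1]<70)).astype(np.uint8)
a=cv2.resize(g[110:280,270:380][:,:,::-1],None,fx=3.5,fy=3.5,interpolation=cv2.INTER_CUBIC)
cv2.imwrite('pics/w6c.png',a)
```

```text
[ 0.42801354 -0.04255544  0.28110952]
[[ 0.4185 -0.082   0.038 ]
 [ 0.4541 -0.0857  0.038 ]
 [ 0.4434 -0.1744  0.038 ]
 [ 0.4058 -0.1685  0.038 ]] [ 0.430462   -0.12766605  0.038     ]
82.39391557097942 0.08842309655905575 0.035854238416016294
```

View pics/w6c.png

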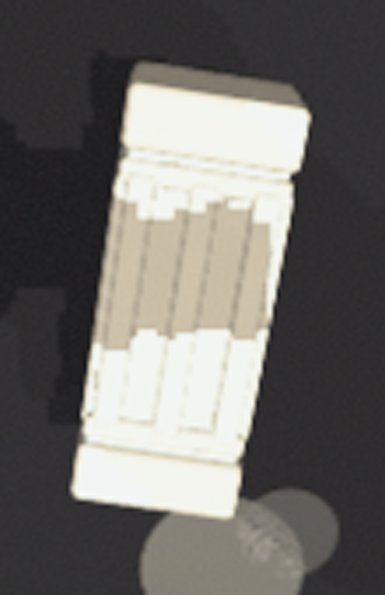

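Run:
```python
from h import *
c=load('w6')
P=np.array([onz(c,270+u/3.5-.4,110+v/3.5-.4,.038) for u,v in [(128,84),(310,112),(236,518),(73,498)]])
print(P.round(4),P.mean(0)); d=P[0]+P[1]-P[2]-P[3]; print(np.degrees(np.arctan2(d[1],d[0])),np.linalg.norm(d)/2,np.linalg.norm(P[0]-P[1]))
```

```text
[[ 0.4182 -0.0755  0.038 ]
 [ 0.4555 -0.0811  0.038 ]
 [ 0.4421 -0.1747  0.038 ]
 [ 0.4046 -0.1696  0.038 ]] [ 0.43009244 -0.12522744  0.038     ]
81.78621683892638 0.09483258460592456 0.037754504576638655
```

Emit:
arm_command:
  increments:
    - {"dx": 0, "dy": 0.03, "dz": 0.5, "spin": 0.176}
    - {"dx": 0, "dy": 0.03, "dz": 1, "spin": 0.176}
    - {"dx": 0, "dy": 0.03, "dz": 1, "spin": 0.176}
    - {"dx": 0, "dy": 0.03, "dz": 1, "spin": 0.176}
    - {"dx": 0, "dy": 0.03, "dz": 1, "spin": 0.176}

```text
time: 23.43
tcp_pos: [0.4303, -0.1254, 0.0838]
ee_rot: [3.141, 0.0, 1.433]
force: [-1.0, 0.1, 0.7]
width: 0.0598
finger_force: 0.0
```

Emit:
arm_command:
  increments:
    - {"dx": 0, "dy": 0, "dz": 0.35, "spin": 0}
    - {"dx": 0, "dy": 0, "dz": 0.64, "spin": 0}
    - {"dx": 0, "dy": 0, "dz": 0.64, "spin": 0}
    - {"dx": 0, "dy": 0, "dz": 0.64, "spin": 0}
    - {"dx": 0, "dy": 0, "dz": 0.64, "spin": 0}
    - {"dx": 0, "dy": 0, "dz": 0.64, "spin": 0}

```text
time: 23.93
tcp_pos: [0.4311, -0.125, 0.0334]
ee_rot: [3.138, 0.001, 1.433]
force: [0.1, -0.5, 1.4]
width: 0.0599
finger_force: 0.0
```

Emit:
arm_command:
  increments:
    - {"dx": 0, "dy": 0, "dz": 0, "spin": 0}
    - {"dx": 0, "dy": 0, "dz": 0, "spin": 0}
    - {"dx": 0, "dy": 0, "dz": 0, "spin": 0}
    - {"dx": 0, "dy": 0, "dz": 0, "spin": 0}
    - {"dx": 0, "dy": 0, "dz": 0, "spin": 0}
    - {"dx": 0, "dy": 0, "dz": 0, "spin": 0}
    - {"dx": 0, "dy": 0, "dz": 0, "spin": 0}
    - {"dx": 0, "dy": 0, "dz": 0, "spin": 0}
  hand: -1
  squeeze: 70

```text
time: 24.6
tcp_pos: [0.4306, -0.1246, 0.0328]
ee_rot: [3.14, -0.0, 1.433]
force: [-0.5, 0.7, 11.8]
width: 0.0374
finger_force: 69.8
```

Emit:
arm_command:
  increments:
    - {"dx": 0, "dy": 0, "dz": -0.3, "spin": 0}
    - {"dx": 0, "dy": 0, "dz": -0.6, "spin": 0}
    - {"dx": 0, "dy": 0, "dz": -1, "spin": 0}
    - {"dx": 0, "dy": 0, "dz": -1, "spin": 0}
    - {"dx": 0, "dy": 0, "dz": -1, "spin": 0}

```text
time: 25.02
tcp_pos: [0.4311, -0.1244, 0.1128]
ee_rot: [3.138, 0.001, 1.434]
force: [0.3, -0.1, -2.7]
width: 0.0366
finger_force: 71.5
```

Emit:
arm_command:
  increments:
    - {"dx": 0, "dy": 0, "dz": -0.3, "spin": 0}
    - {"dx": 0, "dy": 0, "dz": -0.6, "spin": 0}
    - {"dx": 0, "dy": 0, "dz": -0.6, "spin": 0}
    - {"dx": 0, "dy": 0, "dz": -0.6, "spin": 0}

```text
time: 25.35
tcp_pos: [0.4303, -0.1243, 0.1593]
ee_rot: [3.141, -0.0, 1.434]
force: [0.8, 0.0, -3.2]
width: 0.0371
finger_force: 71.6
```

```bash
python3 -c "
from h import *
s=env.observe();print(s)"
```

```text
{'time': 25.35, 'joint_pos': array([-0.24981177,  0.47829481,  0.57291834,  2.31323154, -0.56728111,
        0.48350251,  0.64648456]), 'qd': array([ 0.0191641 ,  0.02640693, -0.02888024,  0.01408148, -0.00561073,
        0.00071107,  0.00385151]), 'tau': array([-2.59405570e-01, -3.59705329e+01,  5.74737489e+00, -1.02637500e+01,
        5.65665693e-02,  4.34474685e-03, -3.19837674e-02]), 'tcp_pos': array([ 0.43034395, -0.12426575,  0.15926497]), 'ee_rot': array([ 3.14095446e+00, -2.23721613e-04,  1.43353458e+00]), 'force': array([ 0.77221347,  0.02213077, -3.23695039]), 'torque': array([ 0.04604228,  0.02333813, -0.04382933]), 'finger_force': 71.58073782920837, 'width': 0.037120199582498216}
```

Run:
```python
from h import *
c=load('w1'); im=c['image']; h=cv2.cvtColor(im,cv2.COLOR_RGB2HSV)
m=(h[:,:,0]>12)&(h[:,:,0]<32)&(h[:,:,1]>70)&(h[:,:,2]>80)
pts=[]
for u in list(range(85,238,3))+list(range(265,340,3)):
    v=np.where(m[200:300,u])[0]
    if len(v): pts.append((u,200+v.max()+.5))
P=np.array([onz(c,u,v,.084) for u,v in pts])
f=np.polyfit(P[:,1],P[:,0],1); r=P[:,0]-np.polyval(f,P[:,1]); k=abs(r)<.003; f=np.polyfit(P[k,1],P[k,0],1)
print(f,np.degrees(np.arctan(f[0])),r[k].std(),k.sum(),len(k))
us=np.where(m[255])[0]; print(us.min(),us.max())
row=m[250:262,:].any(0); us=np.where(row)[0]; print(us.min(),us.max(),onz(c,us.min(),250,.084),onz(c,us.max()+1,255,.084))
# top/side boundary brightness at some columns
for u in [100,150,200,320]: print(u,[int(x) for x in h[205:268:2,u,2]])
# same in scene with edge code: check predicted midline
S=load('scene0');
for y in (-.16,.09): x=np.polyval(f,y); print(proj(S,(x,y,.084)),proj(S,(x-.024,y,.084)))
```

```text
[0.04933623 0.6593277 ] 2.8244675588353 0.0003165428747656438 76 76
0 343
0 344 [ 0.64714289 -0.23776847  0.084     ] [0.65294316 0.092652   0.084     ]
100 [147, 118, 156, 156, 147, 99, 98, 96, 98, 98, 96, 99, 100, 101, 195, 227, 227, 228, 228, 228, 228, 228, 227, 227, 227, 173, 179, 156, 45, 44, 44, 43]
150 [123, 122, 121, 121, 123, 114, 98, 99, 97, 99, 99, 97, 99, 99, 102, 187, 229, 228, 228, 228, 228, 227, 228, 228, 228, 228, 180, 179, 168, 45, 43, 43]
200 [176, 146, 118, 119, 118, 118, 119, 100, 97, 99, 99, 103, 98, 98, 101, 98, 170, 228, 228, 228, 228, 228, 228, 228, 228, 228, 228, 189, 178, 178, 44, 44]
320 [158, 160, 159, 159, 127, 98, 99, 98, 98, 82, 103, 97, 98, 96, 96, 93, 95, 92, 92, 196, 222, 220, 220, 222, 223, 223, 225, 226, 225, 228, 163, 175]
[307.51795061 242.65416412] [298.45475125 238.66864847]
[363.70297661 185.68346376] [355.4329971  182.76743404]
```

Run:
```python
from h import *
c=load('w1'); im=c['image']; h=cv2.cvtColor(im,cv2.COLOR_RGB2HSV)
m=(h[:,:,0]>12)&(h[:,:,0]<32)&(h[:,:,1]>70)&(h[:,:,2]>180)
for fn,o in ((np.min,0),(np.max,1)):
    pts=[(u,200+fn(np.where(m[200:275,u])[0])+o-.0) for u in list(range(85,238,3))+list(range(265,335,3))]
    P=np.array([onz(c,u+.5,v,.084) for u,v in pts])
    f=np.polyfit(P[:,1],P[:,0],1); r=P[:,0]-np.polyval(f,P[:,1]); k=abs(r)<.002; f=np.polyfit(P[k,1],P[k,0],1)
    print(f.round(4),np.degrees(np.arctan(f[0])).round(2),r.std().round(5))
for v in (240,245,250,255): us=np.where(m[v])[0]; us=us[(us>50)&(us<380)]; print(v,us.min(),us.max(),onz(c,us.min(),v,.084),onz(c,us.max()+1,v,.084))
```

```text
[0.0521 0.6368] 2.98 0.00033
[0.0494 0.6599] 2.83 0.00032
240 71 257 [ 0.63669606 -0.1673509   0.084     ] [0.63692709 0.00980391 0.084     ]
245 72 344 [ 0.64193848 -0.16764152  0.084     ] [0.64228182 0.09240897 0.084     ]
250 73 344 [ 0.64723623 -0.16793522  0.084     ] [0.64758436 0.09252984 0.084     ]
255 109 343 [ 0.65263573 -0.13456206  0.084     ] [0.65294185 0.09168856 0.084     ]
```

Emit:
arm_command:
  increments:
    - {"dx": 0, "dy": 0, "dz": -0.2, "spin": -1}
    - {"dx": 0, "dy": 0, "dz": -0.2, "spin": -1}
    - {"dx": 0, "dy": 0, "dz": -0.2, "spin": -1}
    - {"dx": 0, "dy": 0, "dz": -0.2, "spin": -1}
    - {"dx": 0, "dy": 0, "dz": -0.2, "spin": -1}
    - {"dx": 0, "dy": 0, "dz": -0.2, "spin": -1}
    - {"dx": 0, "dy": 0, "dz": -0.2, "spin": -1}
    - {"dx": 0, "dy": 0, "dz": -0.2, "spin": -1}

```text
time: 26.02
tcp_pos: [0.429, -0.1242, 0.1739]
ee_rot: [-3.14, -0.003, 2.219]
force: [-0.3, 0.6, -2.8]
width: 0.0369
finger_force: 71.4
```

Emit:
arm_command:
  increments:
    - {"dx": 0, "dy": 0, "dz": 0, "spin": -1}
    - {"dx": 0, "dy": 0, "dz": 0, "spin": -1}
    - {"dx": 0, "dy": 0, "dz": 0, "spin": -1}
    - {"dx": 0, "dy": 0, "dz": 0, "spin": -1}
    - {"dx": 0, "dy": 0, "dz": 0, "spin": -1}
    - {"dx": 0, "dy": 0, "dz": 0, "spin": -1}
    - {"dx": 0, "dy": 0, "dz": 0, "spin": -1}
    - {"dx": 0, "dy": 0, "dz": 0, "spin": -1}

```text
time: 26.68
tcp_pos: [0.4294, -0.1243, 0.1743]
ee_rot: [3.14, -0.002, 3.003]
force: [0.2, 0.1, -2.4]
width: 0.0372
finger_force: 71.4
```

Emit:
arm_command:
  increments:
    - {"dx": 0, "dy": 0, "dz": 0, "spin": -0.113}
    - {"dx": 0, "dy": 0, "dz": 0, "spin": -0.113}
    - {"dx": 0, "dy": 0, "dz": 0, "spin": -0.113}
    - {"dx": 0, "dy": 0, "dz": 0, "spin": -0.113}

```text
time: 27.02
tcp_pos: [0.4299, -0.1245, 0.1751]
ee_rot: [3.141, -0.001, 3.09]
force: [0.5, 0.6, -1.6]
width: 0.037
finger_force: 71.4
```

Emit:
arm_command:
  increments:
    - {"dx": -0.44, "dy": 0.11, "dz": 0, "spin": 0}
    - {"dx": -0.88, "dy": 0.22, "dz": 0, "spin": 0}
    - {"dx": -0.88, "dy": 0.22, "dz": 0, "spin": 0}
    - {"dx": -0.88, "dy": 0.22, "dz": 0, "spin": 0}

```text
time: 27.35
tcp_pos: [0.5043, -0.1095, 0.1755]
ee_rot: [3.142, 0.003, 3.093]
force: [-0.3, 0.4, -2.6]
width: 0.0371
finger_force: 71.3
```

Emit:
arm_command:
  increments:
    - {"dx": -0.44, "dy": 0.11, "dz": 0, "spin": 0}
    - {"dx": -0.88, "dy": 0.22, "dz": 0, "spin": 0}
    - {"dx": -0.88, "dy": 0.22, "dz": 0, "spin": 0}
    - {"dx": -0.88, "dy": 0.22, "dz": 0, "spin": 0}

```text
time: 27.68
tcp_pos: [0.5739, -0.0955, 0.1752]
ee_rot: [3.141, 0.001, 3.093]
force: [-0.5, -0.9, -2.7]
width: 0.037
finger_force: 71.3
```

Emit:
arm_command:
  increments:
    - {"dx": -0.44, "dy": 0.11, "dz": 0, "spin": 0}
    - {"dx": -0.88, "dy": 0.22, "dz": 0, "spin": 0}
    - {"dx": -0.88, "dy": 0.22, "dz": 0, "spin": 0}
    - {"dx": -0.88, "dy": 0.22, "dz": 0, "spin": 0}
    - {"dx": -0.88, "dy": 0.22, "dz": 0, "spin": 0}
    - {"dx": -0.88, "dy": 0.22, "dz": 0, "spin": 0}

```text
time: 28.18
tcp_pos: [0.6411, -0.0832, 0.1749]
ee_rot: [-3.141, -0.004, 3.091]
force: [-0.9, -0.3, -2.1]
width: 0.0368
finger_force: 71.3
```

Run:
```python
from h import *
for n in ('scene','side','wrist'): cap(n,n+'7')
s=env.observe();print(s['tcp_pos'],np.degrees(s['ee_rot']),s['joint_pos'],s['width'],s['finger_force'],s['force'])
a=cv2.resize(cv2.imread('pics/scene7.png')[140:260,240:400],(400,300));d=cv2.resize(cv2.imread('pics/side7.png')[140:260,260:420],(400,300));b=cv2.resize(cv2.imread('pics/wrist7.png')[80:400],(600,300))
cv2.imwrite('pics/v7.png',np.vstack([np.hstack([a,d]),np.hstack([b,np.zeros((300,200,3),np.uint8)])]))
```

```text
[ 0.64226951 -0.08292307  0.17544772] [-1.79988752e+02 -8.02111553e-02  1.77100773e+02] [-0.0397481   0.59269016  0.14258993  1.85491684 -0.12260862  0.70381625
  1.69274853] 0.03722328756846892 71.29934906959534 [ 0.52729833 -0.00854776 -2.16576926]
```

View pics/v7.png

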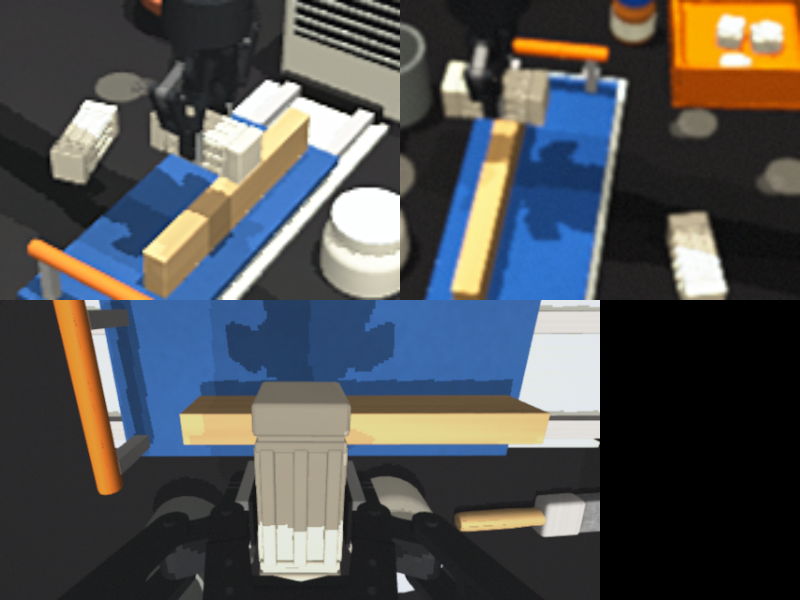

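Emit:
arm_command:
  increments:
    - {"dx": -0.01, "dy": 0, "dz": 0.3, "spin": 0}
    - {"dx": -0.01, "dy": 0, "dz": 0.6, "spin": 0}
    - {"dx": -0.01, "dy": 0, "dz": 0.6, "spin": 0}
    - {"dx": -0.01, "dy": 0, "dz": 0.6, "spin": 0}
    - {"dx": -0.01, "dy": 0, "dz": 0.6, "spin": 0}
    - {"dx": -0.01, "dy": 0, "dz": 0.6, "spin": 0}
    - {"dx": -0.01, "dy": 0, "dz": 0.6, "spin": 0}
    - {"dx": -0.01, "dy": 0, "dz": 0.6, "spin": 0}

```text
time: 29.0
tcp_pos: [0.6453, -0.0824, 0.1287]
ee_rot: [-3.142, 0.002, 3.092]
force: [0.0, -0.2, -2.5]
width: 0.0369
finger_force: 71.3
```

Emit:
arm_command:
  increments:
    - {"dx": 0.025, "dy": 0, "dz": 0.05, "spin": 0}
    - {"dx": 0.025, "dy": 0, "dz": 0.1, "spin": 0}
    - {"dx": 0.025, "dy": 0, "dz": 0.1, "spin": 0}
    - {"dx": 0.025, "dy": 0, "dz": 0.1, "spin": 0}
    - {"dx": 0.025, "dy": 0, "dz": 0.1, "spin": 0}

```text
time: 29.42
tcp_pos: [0.6425, -0.0822, 0.1193]
ee_rot: [-3.142, -0.0, 3.092]
force: [-0.2, -0.8, -1.7]
width: 0.0372
finger_force: 71.3
```

Emit:
arm_command:
  increments:
    - {"dx": 0, "dy": 0, "dz": 0.02, "spin": 0}
    - {"dx": 0, "dy": 0, "dz": 0.02, "spin": 0}
    - {"dx": 0, "dy": 0, "dz": 0.02, "spin": 0}
    - {"dx": 0, "dy": 0, "dz": 0.02, "spin": 0}

```text
time: 29.75
tcp_pos: [0.6426, -0.0822, 0.1179]
ee_rot: [3.142, 0.0, 3.092]
force: [0.6, 0.2, -2.2]
width: 0.0369
finger_force: 71.3
```

Emit:
arm_command:
  increments:
    - {"dx": -0.008, "dy": 0, "dz": 0.02, "spin": 0}
    - {"dx": -0.008, "dy": 0, "dz": 0.02, "spin": 0}
    - {"dx": -0.008, "dy": 0, "dz": 0.02, "spin": 0}
    - {"dx": -0.008, "dy": 0, "dz": 0.02, "spin": 0}

```text
time: 30.08
tcp_pos: [0.6433, -0.0823, 0.1169]
ee_rot: [3.142, 0.0, 3.092]
force: [-1.4, -0.4, 4.4]
width: 0.0368
finger_force: 72.0
```

Run:
```python
from h import *
for n in ('scene','side','wrist'): cap(n,n+'8')
s=env.observe();print(s['tcp_pos'],np.degrees(s['ee_rot']),s['width'],s['finger_force'],s['force'])
a=cv2.resize(cv2.imread('pics/scene8.png')[160:240,270:377],(400,300),interpolation=2);d=cv2.resize(cv2.imread('pics/side8.png')[140:220,260:367],(400,300),interpolation=2);b=cv2.imread('pics/wrist8.png')[100:400]
cv2.imwrite('pics/v8.png',np.vstack([np.hstack([a,d]),np.hstack([b,np.zeros((300,160,3),np.uint8)])]))
```

```text
[ 0.64326332 -0.08230514  0.11687323] [1.79997786e+02 1.22033980e-02 1.77170496e+02] 0.03705836969288557 72.12119936943054 [-1.52177785 -0.30327366  5.32266149]
```

View pics/v8.png

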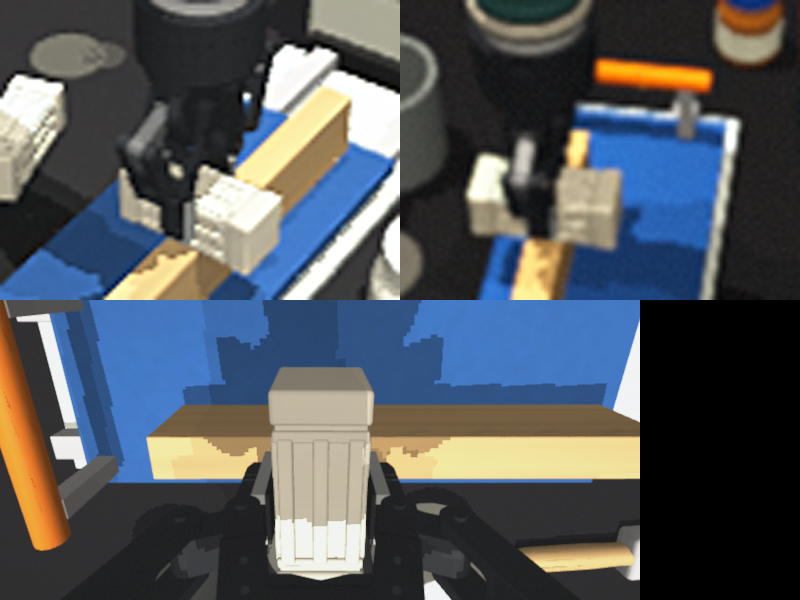

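Run:
```python
from h import *
c=load('wrist8'); 
for u,v in ((270,190),(373,192)): print(onz(c,u,v,.122))
# +x end top corners: scene (right end): crop scale 400/107
k=400/107; S=load('scene8'); D=load('side8')
for q,p in (((230,272),(.691,-.104,.122)),((282,212),(.693,-.066,.122))): print('scene',270+q[0]/k,160+q[1]/k,proj(S,p),onz(S,270+q[0]/k,160+q[1]/k,.122))
for q in ((472,158),(622,172)): print('side',onz(D,260+(q[0]-400)/k,140+q[1]/k,.122))
# rail edge here in wrist: rail +x edge lines at v
for u,v in ((160,277),(600,277),(160,236.5),(600,237)): print('rail',onz(c,u,v,.084), )
```

```text
[ 0.59566404 -0.09763638  0.122     ]
[ 0.59821218 -0.06148324  0.122     ]
scene 331.525 232.76 [336.07580669 221.62601503] [ 0.70019032 -0.13984399  0.122     ]
scene 345.435 216.71 [345.17292041 212.27246107] [ 0.70074536 -0.07895058  0.122     ]
side [ 0.69453193 -0.09908194  0.122     ]
side [ 0.59340346 -0.09524607  0.122     ]
rail [ 0.6508774  -0.16508649  0.084     ]
rail [0.66220081 0.06068888 0.084     ]
rail [ 0.62825648 -0.16048059  0.084     ]
rail [0.63936641 0.05581912 0.084     ]
```

Emit:
arm_command:
  increments:
    - {"dx": 0, "dy": 0, "dz": -0.01, "spin": 0}
    - {"dx": 0, "dy": 0, "dz": -0.01, "spin": 0}
    - {"dx": 0, "dy": 0, "dz": -0.01, "spin": 0}
    - {"dx": 0, "dy": 0, "dz": -0.01, "spin": 0}
  squeeze: 20

```text
time: 30.57
tcp_pos: [0.6434, -0.0822, 0.1169]
ee_rot: [-3.142, 0.0, 3.092]
force: [0.6, 0.2, -0.0]
width: 0.0369
finger_force: 71.8
```

Emit:
arm_command:
  increments:
    - {"dx": 0, "dy": 0, "dz": 0, "spin": 0}
    - {"dx": 0, "dy": 0, "dz": 0, "spin": 0}
    - {"dx": 0, "dy": 0, "dz": 0, "spin": 0}
    - {"dx": 0, "dy": 0, "dz": 0, "spin": 0}
    - {"dx": 0, "dy": 0, "dz": 0, "spin": 0}
    - {"dx": 0, "dy": 0, "dz": 0, "spin": 0}
  hand: 0.4

```text
time: 31.07
tcp_pos: [0.6433, -0.0822, 0.1171]
ee_rot: [3.142, 0.0, 3.092]
force: [-0.0, -0.5, -0.3]
width: 0.0595
finger_force: 0.0
```

Emit:
arm_command:
  increments:
    - {"dx": 0, "dy": 0, "dz": -0.25, "spin": 0}
    - {"dx": 0, "dy": 0, "dz": -0.5, "spin": 0}
    - {"dx": 0, "dy": 0, "dz": -0.8, "spin": 0}
    - {"dx": 0, "dy": 0, "dz": -1, "spin": 0}
    - {"dx": 0, "dy": 0, "dz": -1, "spin": 0}
    - {"dx": 0, "dy": 0, "dz": -1, "spin": 0}

```text
time: 31.57
tcp_pos: [0.6438, -0.0823, 0.198]
ee_rot: [3.142, 0.002, 3.092]
force: [-0.0, -0.2, -0.4]
width: 0.06
finger_force: 0.0
```

Run:
```python
from h import *
c=cap('wrist','wrist9'); print(env.observe()['tcp_pos'])
im=c['image'];h=cv2.cvtColor(im,cv2.COLOR_RGB2HSV);m=((h[:,:,2]>90)&(h[:,:,1]<60)).astype(np.uint8)
n,l,st,ce=cv2.connectedComponentsWithStats(m)
for i in range(1,n):
  if st[i,4]>1500: print(ce[i],st[i],onz(c,*ce[i],.122).round(4), cv2.minAreaRect(np.argwhere(l==i)[:,::-1].astype(np.float32)))
```

```text
[ 0.64289995 -0.08210997  0.19686085]
[457.83907965 164.74753855] [   98    49   542   275 28337] [6.108e-01 4.000e-04 1.220e-01] ((368.5, 186.0), (274.0, 541.0), 90.0)
[379.17888428 313.41816505] [ 361  260   40  104 2169] [ 0.7131 -0.0451  0.122 ] ((378.4932861328125, 313.4322509765625), (103.47161865234375, 30.16085433959961), 79.57928466796875)
[599.21634796 294.85451819] [ 557  274   83   42 2667] [0.7055 0.1029 0.122 ] ((598.2005004882812, 293.3070983886719), (39.542110443115234, 83.71527862548828), 85.91438293457031)
```

Emit:
arm_command:
  increments:
    - {"dx": 0.85, "dy": 0.29, "dz": 0, "spin": 0}
    - {"dx": 0.85, "dy": 0.29, "dz": 0, "spin": 0}
    - {"dx": 0.85, "dy": 0.29, "dz": 0, "spin": 0}

```text
time: 31.87
tcp_pos: [0.5676, -0.053, 0.1942]
ee_rot: [3.14, -0.014, 3.095]
force: [-0.8, 0.7, -0.8]
width: 0.0595
finger_force: 0.0
```

Emit:
arm_command:
  increments:
    - {"dx": 0.85, "dy": 0.29, "dz": 0, "spin": 0}
    - {"dx": 0.85, "dy": 0.29, "dz": 0, "spin": 0}
    - {"dx": 0.85, "dy": 0.29, "dz": 0, "spin": 0}

```text
time: 32.12
tcp_pos: [0.5007, -0.027, 0.1947]
ee_rot: [3.141, -0.013, 3.095]
force: [-0.5, -0.3, -0.2]
width: 0.0599
finger_force: 0.0
```

Emit:
arm_command:
  increments:
    - {"dx": 0.85, "dy": 0.29, "dz": 0, "spin": 0}
    - {"dx": 0.85, "dy": 0.29, "dz": 0, "spin": 0}
    - {"dx": 0.85, "dy": 0.29, "dz": 0, "spin": 0}
    - {"dx": 0.85, "dy": 0.29, "dz": 0, "spin": 0}
    - {"dx": 0.85, "dy": 0.29, "dz": 0, "spin": 0}

```text
time: 32.53
tcp_pos: [0.4435, -0.0027, 0.1967]
ee_rot: [-3.141, 0.0, 3.093]
force: [0.7, -0.7, -0.5]
width: 0.0597
finger_force: 0.0
```

Emit:
arm_command:
  increments:
    - {"dx": 0, "dy": 0, "dz": 0, "spin": 1}
    - {"dx": 0, "dy": 0, "dz": 0, "spin": 1}
    - {"dx": 0, "dy": 0, "dz": 0, "spin": 1}
    - {"dx": 0, "dy": 0, "dz": 0, "spin": 1}
    - {"dx": 0, "dy": 0, "dz": 0, "spin": 1}
    - {"dx": 0, "dy": 0, "dz": 0, "spin": 1}
    - {"dx": 0, "dy": 0, "dz": 0, "spin": 1}
    - {"dx": 0, "dy": 0, "dz": 0, "spin": 1}

```text
time: 33.2
tcp_pos: [0.4446, -0.0031, 0.1969]
ee_rot: [3.141, 0.002, 2.306]
force: [-0.1, 0.4, -1.2]
width: 0.06
finger_force: 0.0
```

Emit:
arm_command:
  increments:
    - {"dx": 0, "dy": 0, "dz": 0, "spin": 0.66}
    - {"dx": 0, "dy": 0, "dz": 0, "spin": 0.66}
    - {"dx": 0, "dy": 0, "dz": 0, "spin": 0.66}
    - {"dx": 0, "dy": 0, "dz": 0, "spin": 0.66}
    - {"dx": 0, "dy": 0, "dz": 0, "spin": 0.66}
    - {"dx": 0, "dy": 0, "dz": 0, "spin": 0.66}

```text
time: 33.7
tcp_pos: [0.4437, -0.0029, 0.197]
ee_rot: [3.141, 0.001, 1.791]
force: [-0.6, 0.0, 0.2]
width: 0.0601
finger_force: 0.0
```

Run:
```python
from h import *
for n in ('scene','side','wrist'): cap(n,n+'10')
s=env.observe();print(s['tcp_pos'],np.degrees(s['ee_rot']),s['joint_pos'])
a=cv2.resize(cv2.imread('pics/scene10.png')[160:240,270:377],(400,300),interpolation=2);d=cv2.resize(cv2.imread('pics/side10.png')[140:220,260:367],(400,300),interpolation=2);b=cv2.resize(cv2.imread('pics/wrist10.png')[90:250,200:450],None,fx=1.875,fy=1.875)
z=np.zeros((300,800,3),np.uint8); z[:b.shape[0],:b.shape[1]]=b
cv2.imwrite('pics/v10.png',np.vstack([np.hstack([a,d]),z]))
```

```text
[ 0.44323556 -0.00277696  0.19707365] [1.79989087e+02 7.19083867e-03 1.02602977e+02] [-0.50271254  0.38071449  0.52234998  2.29237866 -0.36557939  0.5449294
  0.52440166]
```

View pics/v10.png

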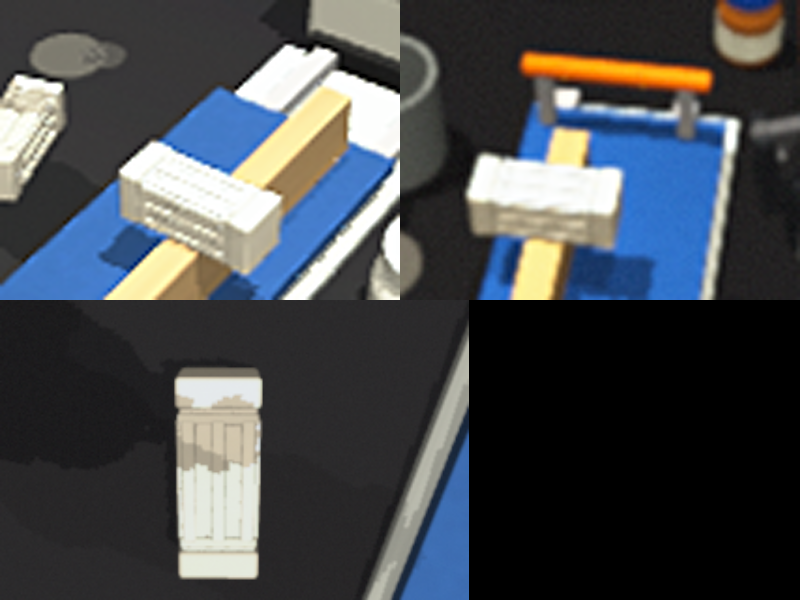

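Run:
```python
from h import *
c=load('wrist10')
P=np.array([onz(c,200+u/1.875-.2,90+(v-300)/1.875-.2,.038) for u,v in [(176,378),(262,377),(258,578),(179,578)]])
print(P.round(4),P.mean(0)); d=P[0]+P[1]-P[2]-P[3]; print(np.degrees(np.arctan2(d[1],d[0])),np.linalg.norm(d)/2,np.linalg.norm(P[0]-P[1]))
s=env.observe(); y=s['ee_rot'][2]; D=P.mean(0)-s['tcp_pos']; print('tool dx,dy mm',1e3*(D[0]*np.cos(y)+D[1]*np.sin(y)),1e3*(D[0]*np.sin(y)-D[1]*np.cos(y)))
```

```text
[[ 0.413   0.0379  0.038 ]
 [ 0.4493  0.0464  0.038 ]
 [ 0.47   -0.047   0.038 ]
 [ 0.4328 -0.0553  0.038 ]] [ 0.44126879 -0.00452211  0.038     ]
102.27616277242211 0.09550748916271165 0.03728664184093029
tool dx,dy mm -1.2739636485269257 -2.3001622176912595
```

Emit:
arm_command:
  increments:
    - {"dx": -0.01, "dy": -0.025, "dz": 0.5, "spin": 0}
    - {"dx": -0.01, "dy": -0.025, "dz": 1, "spin": 0}
    - {"dx": -0.01, "dy": -0.025, "dz": 1, "spin": 0}
    - {"dx": -0.01, "dy": -0.025, "dz": 1, "spin": 0}
    - {"dx": -0.01, "dy": -0.025, "dz": 1, "spin": 0}

```text
time: 34.27
tcp_pos: [0.4417, -0.0044, 0.1182]
ee_rot: [3.141, 0.0, 1.788]
force: [-0.1, 0.4, 0.6]
width: 0.0596
finger_force: 0.0
```

Emit:
arm_command:
  increments:
    - {"dx": 0, "dy": 0, "dz": 0.4, "spin": 0}
    - {"dx": 0, "dy": 0, "dz": 0.8, "spin": 0}
    - {"dx": 0, "dy": 0, "dz": 0.8, "spin": 0}
    - {"dx": 0, "dy": 0, "dz": 0.8, "spin": 0}
    - {"dx": 0, "dy": 0, "dz": 0.8, "spin": 0}
    - {"dx": 0, "dy": 0, "dz": 0.8, "spin": 0}

```text
time: 34.77
tcp_pos: [0.4425, -0.004, 0.0554]
ee_rot: [3.137, 0.001, 1.789]
force: [-0.0, 0.2, 0.3]
width: 0.0599
finger_force: 0.0
```

Emit:
arm_command:
  increments:
    - {"dx": 0, "dy": -0.01, "dz": 0.15, "spin": 0}
    - {"dx": 0, "dy": -0.01, "dz": 0.27, "spin": 0}
    - {"dx": 0, "dy": -0.01, "dz": 0.27, "spin": 0}
    - {"dx": 0, "dy": -0.01, "dz": 0.27, "spin": 0}
    - {"dx": 0, "dy": -0.01, "dz": 0.27, "spin": 0}

```text
time: 35.18
tcp_pos: [0.4409, -0.0041, 0.0327]
ee_rot: [3.14, 0.001, 1.789]
force: [-0.0, 0.5, 0.5]
width: 0.0599
finger_force: 0.0
```

Emit:
arm_command:
  increments:
    - {"dx": 0, "dy": 0, "dz": 0, "spin": 0}
    - {"dx": 0, "dy": 0, "dz": 0, "spin": 0}
    - {"dx": 0, "dy": 0, "dz": 0, "spin": 0}
    - {"dx": 0, "dy": 0, "dz": 0, "spin": 0}
    - {"dx": 0, "dy": 0, "dz": 0, "spin": 0}
    - {"dx": 0, "dy": 0, "dz": 0, "spin": 0}
    - {"dx": 0, "dy": 0, "dz": 0, "spin": 0}
    - {"dx": 0, "dy": 0, "dz": 0, "spin": 0}
  hand: -1
  squeeze: 70

```text
time: 35.85
tcp_pos: [0.4407, -0.004, 0.0324]
ee_rot: [3.14, 0.0, 1.789]
force: [-0.7, 0.6, 8.7]
width: 0.0369
finger_force: 70.2
```

Emit:
arm_command:
  increments:
    - {"dx": 0, "dy": 0, "dz": -0.3, "spin": 0}
    - {"dx": 0, "dy": 0, "dz": -0.6, "spin": 0}
    - {"dx": 0, "dy": 0, "dz": -1, "spin": 0}
    - {"dx": 0, "dy": 0, "dz": -1, "spin": 0}
    - {"dx": 0, "dy": 0, "dz": -1, "spin": 0}

```text
time: 36.27
tcp_pos: [0.4411, -0.0037, 0.1128]
ee_rot: [3.138, 0.001, 1.789]
force: [-1.0, -1.1, -1.3]
width: 0.037
finger_force: 71.3
```

Emit:
arm_command:
  increments:
    - {"dx": 0, "dy": 0, "dz": -0.4, "spin": 0}
    - {"dx": 0, "dy": 0, "dz": -0.8, "spin": 0}
    - {"dx": 0, "dy": 0, "dz": -0.8, "spin": 0}
    - {"dx": 0, "dy": 0, "dz": -0.8, "spin": 0}
    - {"dx": 0, "dy": 0, "dz": -0.8, "spin": 0}

```text
time: 36.68
tcp_pos: [0.4394, -0.0037, 0.1745]
ee_rot: [-3.139, -0.001, 1.789]
force: [-0.6, 0.5, -1.6]
width: 0.0369
finger_force: 71.5
```

Emit:
arm_command:
  increments:
    - {"dx": 0, "dy": 0, "dz": 0, "spin": -1}
    - {"dx": 0, "dy": 0, "dz": 0, "spin": -1}
    - {"dx": 0, "dy": 0, "dz": 0, "spin": -1}
    - {"dx": 0, "dy": 0, "dz": 0, "spin": -1}
    - {"dx": 0, "dy": 0, "dz": 0, "spin": -1}
    - {"dx": 0, "dy": 0, "dz": 0, "spin": -1}
    - {"dx": 0, "dy": 0, "dz": 0, "spin": -1}
    - {"dx": 0, "dy": 0, "dz": 0, "spin": -1}

```text
time: 37.35
tcp_pos: [0.4389, -0.0042, 0.1738]
ee_rot: [-3.14, -0.004, 2.574]
force: [-0.2, -0.5, -1.7]
width: 0.037
finger_force: 71.3
```

Emit:
arm_command:
  increments:
    - {"dx": 0, "dy": 0, "dz": 0, "spin": -0.66}
    - {"dx": 0, "dy": 0, "dz": 0, "spin": -0.66}
    - {"dx": 0, "dy": 0, "dz": 0, "spin": -0.66}
    - {"dx": 0, "dy": 0, "dz": 0, "spin": -0.66}
    - {"dx": 0, "dy": 0, "dz": 0, "spin": -0.66}
    - {"dx": 0, "dy": 0, "dz": 0, "spin": -0.66}
    - {"dx": 0, "dy": 0, "dz": 0, "spin": -0.66}

```text
time: 37.93
tcp_pos: [0.4398, -0.0042, 0.1749]
ee_rot: [3.142, -0.002, 3.089]
force: [-0.0, -0.4, -1.7]
width: 0.0371
finger_force: 71.3
```

Emit:
arm_command:
  increments:
    - {"dx": -0.44, "dy": 0.05, "dz": 0, "spin": 0}
    - {"dx": -0.86, "dy": 0.09, "dz": 0, "spin": 0}
    - {"dx": -0.86, "dy": 0.09, "dz": 0, "spin": 0}
    - {"dx": -0.86, "dy": 0.09, "dz": 0, "spin": 0}

```text
time: 38.27
tcp_pos: [0.5119, 0.0002, 0.1754]
ee_rot: [3.142, 0.002, 3.091]
force: [-1.2, -0.2, -1.6]
width: 0.0369
finger_force: 71.2
```

Emit:
arm_command:
  increments:
    - {"dx": -0.44, "dy": 0.05, "dz": 0, "spin": 0}
    - {"dx": -0.86, "dy": 0.09, "dz": 0, "spin": 0}
    - {"dx": -0.86, "dy": 0.09, "dz": 0, "spin": 0}
    - {"dx": -0.86, "dy": 0.09, "dz": 0, "spin": 0}

```text
time: 38.6
tcp_pos: [0.5793, 0.0039, 0.1751]
ee_rot: [-3.141, 0.0, 3.091]
force: [-0.3, -0.4, -1.4]
width: 0.0367
finger_force: 71.2
```

Emit:
arm_command:
  increments:
    - {"dx": -0.44, "dy": 0.05, "dz": 0, "spin": 0}
    - {"dx": -0.86, "dy": 0.09, "dz": 0, "spin": 0}
    - {"dx": -0.86, "dy": 0.09, "dz": 0, "spin": 0}
    - {"dx": -0.86, "dy": 0.09, "dz": 0, "spin": 0}
    - {"dx": -0.86, "dy": 0.09, "dz": 0, "spin": 0}
    - {"dx": -0.86, "dy": 0.09, "dz": 0, "spin": 0}
    - {"dx": -0.86, "dy": 0.09, "dz": 0, "spin": 0}

```text
time: 39.18
tcp_pos: [0.6455, 0.0071, 0.1752]
ee_rot: [-3.141, -0.002, 3.092]
force: [-0.6, -0.6, -1.3]
width: 0.037
finger_force: 71.2
```

Emit:
arm_command:
  increments:
    - {"dx": -0.02, "dy": 0, "dz": 0.3, "spin": 0}
    - {"dx": -0.02, "dy": 0, "dz": 0.6, "spin": 0}
    - {"dx": -0.02, "dy": 0, "dz": 0.6, "spin": 0}
    - {"dx": -0.02, "dy": 0, "dz": 0.6, "spin": 0}
    - {"dx": -0.02, "dy": 0, "dz": 0.6, "spin": 0}
    - {"dx": -0.02, "dy": 0, "dz": 0.6, "spin": 0}
    - {"dx": -0.02, "dy": 0, "dz": 0.6, "spin": 0}
    - {"dx": -0.02, "dy": 0, "dz": 0.6, "spin": 0}

```text
time: 39.85
tcp_pos: [0.6498, 0.0073, 0.1287]
ee_rot: [3.141, 0.002, 3.092]
force: [-0.5, -0.3, -2.4]
width: 0.0372
finger_force: 71.2
```

Emit:
arm_command:
  increments:
    - {"dx": 0.01, "dy": 0, "dz": 0.05, "spin": 0}
    - {"dx": 0.01, "dy": 0, "dz": 0.1, "spin": 0}
    - {"dx": 0.01, "dy": 0, "dz": 0.1, "spin": 0}
    - {"dx": 0.01, "dy": 0, "dz": 0.1, "spin": 0}
    - {"dx": 0.01, "dy": 0, "dz": 0.1, "spin": 0}

```text
time: 40.27
tcp_pos: [0.6483, 0.0073, 0.1193]
ee_rot: [-3.142, -0.0, 3.092]
force: [0.1, -0.7, -2.2]
width: 0.0369
finger_force: 71.2
```

Emit:
arm_command:
  increments:
    - {"dx": 0, "dy": 0, "dz": 0.025, "spin": 0}
    - {"dx": 0, "dy": 0, "dz": 0.025, "spin": 0}
    - {"dx": 0, "dy": 0, "dz": 0.025, "spin": 0}
    - {"dx": 0, "dy": 0, "dz": 0.025, "spin": 0}

```text
time: 40.6
tcp_pos: [0.6484, 0.0073, 0.1175]
ee_rot: [3.142, 0.0, 3.092]
force: [-0.1, -0.3, -1.9]
width: 0.0369
finger_force: 71.2
```

Emit:
arm_command:
  increments:
    - {"dx": 0, "dy": 0, "dz": 0.015, "spin": 0}
    - {"dx": 0, "dy": 0, "dz": 0.015, "spin": 0}
    - {"dx": 0, "dy": 0, "dz": 0.015, "spin": 0}
    - {"dx": 0, "dy": 0, "dz": 0.015, "spin": 0}

```text
time: 40.93
tcp_pos: [0.6486, 0.0073, 0.1166]
ee_rot: [3.142, 0.001, 3.092]
force: [0.0, -0.6, -0.2]
width: 0.0369
finger_force: 71.4
```

Emit:
arm_command:
  increments:
    - {"dx": 0, "dy": 0, "dz": 0.003, "spin": 0}
    - {"dx": 0, "dy": 0, "dz": 0.003, "spin": 0}
    - {"dx": 0, "dy": 0, "dz": 0.003, "spin": 0}
    - {"dx": 0, "dy": 0, "dz": 0.003, "spin": 0}

```text
time: 41.27
tcp_pos: [0.6486, 0.0073, 0.1165]
ee_rot: [3.142, 0.001, 3.092]
force: [-1.0, -0.4, 3.9]
width: 0.0372
finger_force: 71.8
```

Emit:
arm_command:
  increments:
    - {"dx": 0, "dy": 0, "dz": 0, "spin": 0}
    - {"dx": 0, "dy": 0, "dz": 0, "spin": 0}
    - {"dx": 0, "dy": 0, "dz": 0, "spin": 0}
    - {"dx": 0, "dy": 0, "dz": 0, "spin": 0}
    - {"dx": 0, "dy": 0, "dz": 0, "spin": 0}
    - {"dx": 0, "dy": 0, "dz": 0, "spin": 0}
  hand: 0.4

```text
time: 41.77
tcp_pos: [0.6483, 0.0073, 0.1159]
ee_rot: [-3.142, -0.0, 3.092]
force: [-0.0, 0.7, 0.0]
width: 0.0597
finger_force: 0.0
```

Emit:
arm_command:
  increments:
    - {"dx": 0, "dy": 0, "dz": -0.25, "spin": 0}
    - {"dx": 0, "dy": 0, "dz": -0.5, "spin": 0}
    - {"dx": 0, "dy": 0, "dz": -0.8, "spin": 0}
    - {"dx": 0, "dy": 0, "dz": -1, "spin": 0}
    - {"dx": 0, "dy": 0, "dz": -1, "spin": 0}
    - {"dx": 0, "dy": 0, "dz": -1, "spin": 0}

```text
time: 42.27
tcp_pos: [0.6489, 0.0073, 0.1969]
ee_rot: [3.141, 0.002, 3.092]
force: [-0.8, 0.5, -0.4]
width: 0.0603
finger_force: 0.0
```

Emit:
arm_command:
  increments:
    - {"dx": 0.1, "dy": -0.96, "dz": 0, "spin": 0}
    - {"dx": 0.1, "dy": -0.96, "dz": 0, "spin": 0}
    - {"dx": 0.1, "dy": -0.96, "dz": 0, "spin": 0}
  hand: 0.2

```text
time: 42.52
tcp_pos: [0.6335, -0.0795, 0.1948]
ee_rot: [-3.134, -0.004, 3.081]
force: [-1.3, -2.6, -0.1]
width: 0.0513
finger_force: 0.0
```

Emit:
arm_command:
  increments:
    - {"dx": 0.1, "dy": -0.96, "dz": 0, "spin": 0}
    - {"dx": 0.1, "dy": -0.96, "dz": 0, "spin": 0}
    - {"dx": 0.1, "dy": -0.96, "dz": 0, "spin": 0}

```text
time: 42.77
tcp_pos: [0.6213, -0.156, 0.1948]
ee_rot: [-3.135, -0.003, 3.08]
force: [-0.8, -2.0, -0.3]
width: 0.0515
finger_force: 0.0
```

Emit:
arm_command:
  increments:
    - {"dx": 0.1, "dy": -0.96, "dz": 0, "spin": 0}
    - {"dx": 0.1, "dy": -0.96, "dz": 0, "spin": 0}
    - {"dx": 0.1, "dy": -0.96, "dz": 0, "spin": 0}
    - {"dx": 0.1, "dy": -0.96, "dz": 0, "spin": 0}
    - {"dx": 0.1, "dy": -0.96, "dz": 0, "spin": 0}
    - {"dx": 0.1, "dy": -0.96, "dz": 0, "spin": 0}

```text
time: 43.27
tcp_pos: [0.613, -0.2196, 0.1951]
ee_rot: [3.14, -0.001, 3.094]
force: [0.0, 0.7, -0.5]
width: 0.0512
finger_force: 0.0
```

Run:
```python
from h import *
for n in ('scene','side','wrist'): cap(n,n+'11')
s=env.observe();print(s['tcp_pos'],np.degrees(s['ee_rot']),s['joint_pos'],s['width'])
a=cv2.resize(cv2.imread('pics/scene11.png')[140:260,240:400],(400,300),interpolation=2);d=cv2.resize(cv2.imread('pics/side11.png')[140:260,260:420],(400,300),interpolation=2);b=cv2.resize(cv2.imread('pics/wrist11.png')[80:400],(600,300))
z=np.zeros((300,800,3),np.uint8); z[:,:600]=b
cv2.imwrite('pics/v11.png',np.vstack([np.hstack([a,d]),z]))
# push bar by colour in wrist: ends & centreline
c=load('wrist11');h=cv2.cvtColor(c['image'],cv2.COLOR_RGB2HSV);m=((h[:,:,0]>5)&(h[:,:,0]<17)&(h[:,:,1]>170)&(h[:,:,2]>80)).astype(np.uint8)
n,l,st,ce=cv2.connectedComponentsWithStats(m)
for i in range(1,n):
  if st[i,4]>300: 
    r=cv2.minAreaRect(np.argwhere(l==i)[:,::-1].astype(np.float32)); print(st[i],ce[i],[onz(c,*p,.09).round(4).tolist() for p in cv2.boxPoints(r)])
```

```text
[ 0.61336707 -0.2196937   0.19571469] [ 1.79945667e+02 -2.60080300e-02  1.77325923e+02] [ 0.17368289  0.57150024  0.14691276  1.83368605 -0.11818523  0.7454878
  1.90871199] 0.050968965112674104
[  12    0  284   32 5296] [136.80683535  11.12651057] [[0.4924, -0.3985, 0.09], [0.4762, -0.393, 0.09], [0.484, -0.228, 0.09], [0.5003, -0.2291, 0.09]]
[ 305  108   24  190 4086] [316.59862947 199.43612335] [[0.5452, -0.2259, 0.09], [0.5459, -0.2111, 0.09], [0.6879, -0.2167, 0.09], [0.687, -0.2346, 0.09]]
```

View pics/v11.png

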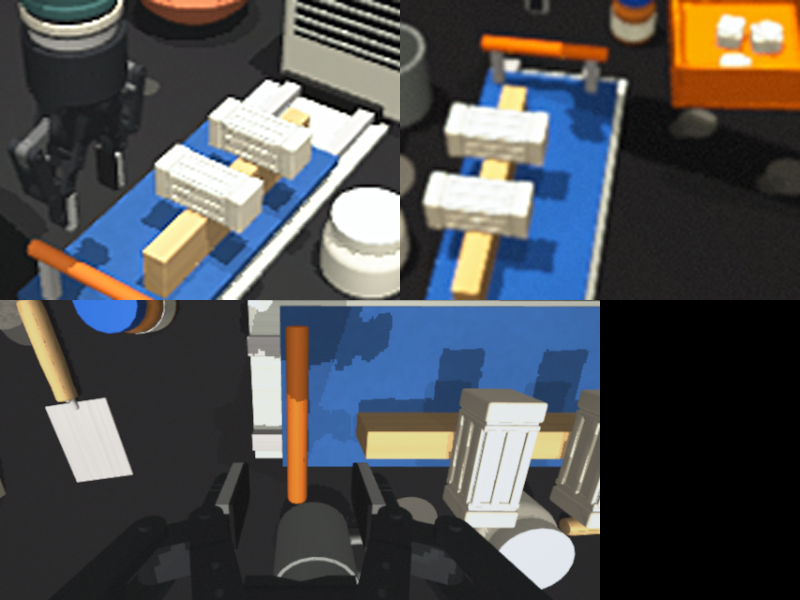

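Emit:
arm_command:
  increments:
    - {"dx": 0, "dy": -0.03, "dz": 0.4, "spin": 0}
    - {"dx": 0, "dy": -0.03, "dz": 0.8, "spin": 0}
    - {"dx": 0, "dy": -0.03, "dz": 1, "spin": 0}
    - {"dx": 0, "dy": -0.03, "dz": 1, "spin": 0}
    - {"dx": 0, "dy": -0.03, "dz": 1, "spin": 0}

```text
time: 43.83
tcp_pos: [0.6127, -0.223, 0.1154]
ee_rot: [3.141, -0.002, 3.094]
force: [-0.3, -0.2, 0.2]
width: 0.0514
finger_force: 0.0
```

Emit:
arm_command:
  increments:
    - {"dx": 0, "dy": 0, "dz": 0.1, "spin": 0}
    - {"dx": 0, "dy": 0, "dz": 0.2, "spin": 0}
    - {"dx": 0, "dy": 0, "dz": 0.2, "spin": 0}
    - {"dx": 0, "dy": 0, "dz": 0.2, "spin": 0}
    - {"dx": 0, "dy": 0, "dz": 0.2, "spin": 0}

```text
time: 44.25
tcp_pos: [0.6132, -0.2241, 0.1006]
ee_rot: [-3.141, 0.001, 3.092]
force: [0.1, 0.0, -0.4]
width: 0.0512
finger_force: 0.0
```

Emit:
arm_command:
  increments:
    - {"dx": 0, "dy": 0.02, "dz": 0.04, "spin": 0}
    - {"dx": 0, "dy": 0.02, "dz": 0.04, "spin": 0}
    - {"dx": 0, "dy": 0.02, "dz": 0.04, "spin": 0}
    - {"dx": 0, "dy": 0.02, "dz": 0.04, "spin": 0}
  squeeze: 20

```text
time: 44.58
tcp_pos: [0.613, -0.2224, 0.097]
ee_rot: [-3.142, 0.0, 3.092]
force: [-0.2, 0.6, 0.1]
width: 0.0514
finger_force: 0.0
```

Emit:
arm_command:
  increments:
    - {"dx": 0, "dy": 0, "dz": 0, "spin": 0}
    - {"dx": 0, "dy": 0, "dz": 0, "spin": 0}
    - {"dx": 0, "dy": 0, "dz": 0, "spin": 0}
    - {"dx": 0, "dy": 0, "dz": 0, "spin": 0}
  hand: -0.3

```text
time: 44.92
tcp_pos: [0.613, -0.2224, 0.0969]
ee_rot: [-3.142, 0.0, 3.092]
force: [-0.1, 1.5, 0.4]
width: 0.0296
finger_force: 0.0
```

Emit:
arm_command:
  increments:
    - {"dx": 0, "dy": 0, "dz": 0, "spin": 0}
    - {"dx": 0, "dy": 0, "dz": 0, "spin": 0}
    - {"dx": 0, "dy": 0, "dz": 0, "spin": 0}
    - {"dx": 0, "dy": 0, "dz": 0, "spin": 0}
    - {"dx": 0, "dy": 0, "dz": 0, "spin": 0}
    - {"dx": 0, "dy": 0, "dz": 0, "spin": 0}
  hand: -1

```text
time: 45.42
tcp_pos: [0.613, -0.2223, 0.097]
ee_rot: [3.141, -0.0, 3.092]
force: [0.6, 1.4, 1.9]
width: 0.0151
finger_force: 19.6
```

Emit:
arm_command:
  increments:
    - {"dx": 0, "dy": 0, "dz": 0, "spin": 0}
    - {"dx": 0, "dy": 0, "dz": 0, "spin": 0}
    - {"dx": 0, "dy": 0, "dz": 0, "spin": 0}
  squeeze: 40

```text
time: 45.67
tcp_pos: [0.613, -0.2223, 0.097]
ee_rot: [3.141, -0.0, 3.092]
force: [-0.6, 0.5, 3.1]
width: 0.0148
finger_force: 38.9
```

Emit:
arm_command:
  increments:
    - {"dx": 0, "dy": 0.01, "dz": 0, "spin": 0}
    - {"dx": 0, "dy": 0.03, "dz": 0, "spin": 0}
    - {"dx": 0, "dy": 0.06, "dz": 0, "spin": 0}
    - {"dx": 0, "dy": 0.1, "dz": 0, "spin": 0}
    - {"dx": 0, "dy": 0.15, "dz": 0, "spin": 0}
    - {"dx": 0, "dy": 0.2, "dz": 0, "spin": 0}
    - {"dx": 0, "dy": 0.26, "dz": 0, "spin": 0}
    - {"dx": 0, "dy": 0.32, "dz": 0, "spin": 0}
    - {"dx": 0, "dy": 0.38, "dz": 0, "spin": 0}
    - {"dx": 0, "dy": 0.44, "dz": 0, "spin": 0}
    - {"dx": 0, "dy": 0.5, "dz": 0, "spin": 0}
    - {"dx": 0, "dy": 0.56, "dz": 0, "spin": 0}
    - {"dx": 0, "dy": 0.62, "dz": 0, "spin": 0}
    - {"dx": 0, "dy": 0.68, "dz": 0, "spin": 0}
    - {"dx": 0, "dy": 0.74, "dz": 0, "spin": 0}
    - {"dx": 0, "dy": 0.8, "dz": 0, "spin": 0}
    - {"dx": 0, "dy": 0.84, "dz": 0, "spin": 0}
    - {"dx": 0, "dy": 0.87, "dz": 0, "spin": 0}
    - {"dx": 0, "dy": 0.89, "dz": 0, "spin": 0}
    - {"dx": 0, "dy": 0.9, "dz": 0, "spin": 0}

```text
time: 47.33
tcp_pos: [0.6165, -0.1495, 0.097]
ee_rot: [3.141, -0.0, 3.093]
force: [-1.4, -0.7, 4.6]
width: 0.0145
finger_force: 39.3
```

Run:
```python
from h import *
s=env.observe();print(s['tcp_pos'],np.degrees(s['ee_rot']),s['force'],s['torque'],s['width'],s['finger_force'])
```

```text
[ 0.61654212 -0.14954729  0.09698289] [ 1.79968412e+02 -1.06780695e-02  1.77209083e+02] [-1.36298207 -0.65607232  4.62326992] [-0.2936098   0.28151658  0.00222238] 0.014523513003619721 39.302297830581665
```

Emit:
arm_command:
  increments:
    - {"dx": 0, "dy": 0.01, "dz": 0, "spin": 0}
    - {"dx": 0, "dy": 0.03, "dz": 0, "spin": 0}
    - {"dx": 0, "dy": 0.06, "dz": 0, "spin": 0}
    - {"dx": 0, "dy": 0.1, "dz": 0, "spin": 0}
    - {"dx": 0, "dy": 0.14, "dz": 0, "spin": 0}
    - {"dx": 0, "dy": 0.18, "dz": 0, "spin": 0}
    - {"dx": 0, "dy": 0.22, "dz": 0, "spin": 0}
    - {"dx": 0, "dy": 0.26, "dz": 0, "spin": 0}
    - {"dx": 0, "dy": 0.3, "dz": 0, "spin": 0}
    - {"dx": 0, "dy": 0.34, "dz": 0, "spin": 0}
    - {"dx": 0, "dy": 0.38, "dz": 0, "spin": 0}
    - {"dx": 0, "dy": 0.42, "dz": 0, "spin": 0}
    - {"dx": 0, "dy": 0.46, "dz": 0, "spin": 0}
    - {"dx": 0, "dy": 0.5, "dz": 0, "spin": 0}
    - {"dx": 0, "dy": 0.53, "dz": 0, "spin": 0}
    - {"dx": 0, "dy": 0.56, "dz": 0, "spin": 0}
    - {"dx": 0, "dy": 0.58, "dz": 0, "spin": 0}
    - {"dx": 0, "dy": 0.59, "dz": 0, "spin": 0}
    - {"dx": 0, "dy": 0.6, "dz": 0, "spin": 0}
    - {"dx": 0, "dy": 0.6, "dz": 0, "spin": 0}

```text
time: 49.0
tcp_pos: [0.6179, -0.1219, 0.0971]
ee_rot: [-3.12, 0.005, 3.081]
force: [-1.2, -30.7, -2.3]
width: 0.0147
finger_force: 40.0
```

Emit:
arm_command:
  increments:
    - {"dx": 0, "dy": 0, "dz": 0, "spin": 0}
    - {"dx": 0, "dy": 0, "dz": 0, "spin": 0}
    - {"dx": 0, "dy": 0, "dz": 0, "spin": 0}
    - {"dx": 0, "dy": 0, "dz": 0, "spin": 0}

```text
time: 49.33
tcp_pos: [0.6178, -0.1219, 0.0971]
ee_rot: [-3.12, 0.005, 3.081]
force: [-1.3, -31.5, -3.0]
width: 0.0146
finger_force: 40.0
```

Run:
```python
from h import *
for n in ('scene','side','wrist'): cap(n,n+'12')
s=env.observe();print(s['tcp_pos'],np.degrees(s['ee_rot']),s['force'],s['torque'],s['joint_pos'])
a=cv2.resize(cv2.imread('pics/scene12.png')[120:270,240:440],(400,300),interpolation=2);d=cv2.resize(cv2.imread('pics/side12.png')[140:290,220:420],(400,300),interpolation=2);b=cv2.resize(cv2.imread('pics/wrist12.png'),(480,300))
z=np.zeros((300,800,3),np.uint8); z[:,:480]=b
cv2.imwrite('pics/v12.png',np.vstack([np.hstack([a,d]),z]))
```

```text
[ 0.61787856 -0.12190104  0.09710396] [-178.76032059    0.26349465  176.54508302] [ -1.33829673 -30.68705121  -3.25223842] [-6.08675563  0.25957164  0.19367474] [ 0.00514459  0.68332134  0.15651602  1.93825549 -0.1546258   0.52517524
  1.77088653]
```

View pics/v12.png

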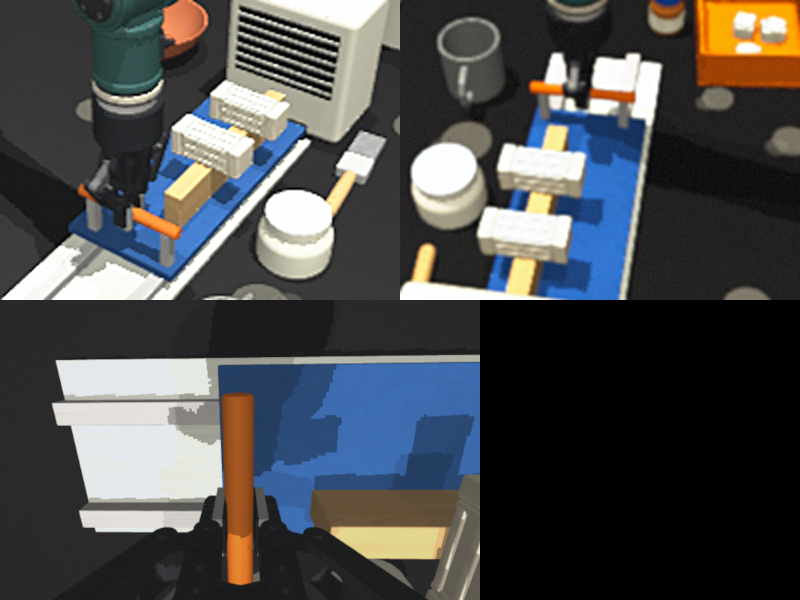

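Run:
```python
from h import *
D0=load('side11');D=load('side12');S0=load('scene11');S=load('scene12')
def tan(c,lo,hi,smin,vmin=80):
    h=cv2.cvtColor(c['image'],cv2.COLOR_RGB2HSV);return ((h[:,:,0]>lo)&(h[:,:,0]<hi)&(h[:,:,1]>smin)&(h[:,:,2]>vmin)).astype(np.uint8)
for nm,c in (('side0',D0),('side',D),('scene0',S0),('scene',S)):
    m=tan(c,4,17,170); n,l,st,ce=cv2.connectedComponentsWithStats(m)
    for i in range(1,n):
        p=onz(c,*ce[i],.09)
        if 30<st[i,4]<700 and .5<p[0]<.72 and -.3<p[1]<0: print(nm,'bar',st[i],onz(c,*ce[i],.09).round(4),)
    if 'side' in nm:
        m=tan(c,14,32,60,150); n,l,st,ce=cv2.connectedComponentsWithStats(m)
        for i in range(1,n):
            if st[i,4]>60: 
                p=onz(c,st[i,0]+st[i,2]/2,st[i,1],.084); print(nm,'rail top row',st[i],p.round(4))
```

```text
side0 bar [345 140  17   9  80] [ 0.5197 -0.2893  0.09  ]
side0 bar [292 154  52  11 298] [ 0.6113 -0.2235  0.09  ]
side0 rail top row [ 388   53   81   44 1787] [ 0.2791 -0.8048  0.084 ]
side0 rail top row [  86   96  114   73 6187] [ 1.2099 -0.4737  0.084 ]
side0 rail top row [327 124  31   6 148] [ 0.5563 -0.3852  0.084 ]
side0 rail top row [ 369  125   56   43 1027] [ 0.3954 -0.3938  0.084 ]
side0 rail top row [420 126   9  42  90] [ 0.3151 -0.3958  0.084 ]
side0 rail top row [294 155  30   6  82] [ 0.6392 -0.2436  0.084 ]
side0 rail top row [300 174  10  11  88] [ 0.6408 -0.1698  0.084 ]
side0 rail top row [292 202  12  10  91] [ 0.6456 -0.071   0.084 ]
side0 rail top row [281 231  16  27 285] [0.6543 0.0205 0.084 ]
side0 rail top row [225 262  13  20 156] [0.7698 0.1178 0.084 ]
side bar [345 140  17   9  79] [ 0.5199 -0.2894  0.09  ]
side bar [284 180  18   7  69] [ 0.6693 -0.1254  0.09  ]
side bar [315 184  22   7  89] [ 0.5804 -0.1215  0.09  ]
side rail top row [ 388   53   82   44 1790] [ 0.2774 -0.8049  0.084 ]
side rail top row [  86   96  114   73 6187] [ 1.2099 -0.4737  0.084 ]
side rail top row [327 124  31   6 148] [ 0.5563 -0.3852  0.084 ]
side rail top row [ 368  125   58   43 1012] [ 0.3954 -0.3938  0.084 ]
side rail top row [420 126   9  42  90] [ 0.3151 -0.3958  0.084 ]
side rail top row [292 203  11  13 119] [ 0.6464 -0.0676  0.084 ]
side rail top row [283 230  27  17 168] [0.6369 0.016  0.084 ]
side rail top row [225 262  13  20 155] [0.7698 0.1178 0.084 ]
side rail top row [273 268  15  20 227] [0.6574 0.1229 0.084 ]
scene0 bar [251 236  53  32 390] [ 0.6125 -0.2205  0.09  ]
scene bar [279 212   9   9  31] [ 0.5558 -0.1217  0.09  ]
scene bar [307 223  24  17 159] [ 0.6556 -0.1224  0.09  ]
```

Run:
```python
from h import *
S=load('scene0')
for p in ((443,203),(516,236)): print(onz(S,p[0]/1.25,p[1]/1.25,0))
for p in ((443,135),(527,162)): print(onz(S,p[0]/1.25,p[1]/1.25,.2))
S=load('scene12'); D=load('side12')
# cast corners +x end of cast A in scene crop (2x, origin 240,120), track far right
for p in ((288,103),(278,125),(212,85)): print('castA',onz(S,240+p[0]/2,120+p[1]/2,.122))
for p in ((305,128),): print('deck corner',onz(S,240+p[0]/2,120+p[1]/2,.036))
cv2.imwrite('pics/v13.png',cv2.resize(cv2.imread('pics/scene12.png')[140:230,290:410],(800,600),interpolation=2))
print(env.observe()['force'])
```

```text
[0.54020162 0.28320542 0.        ]
[0.74582238 0.25139186 0.        ]
[0.54358755 0.25420987 0.2       ]
[0.74543312 0.23825353 0.2       ]
castA [0.70126668 0.12402885 0.122     ]
castA [0.71030876 0.07521468 0.122     ]
castA [0.59953984 0.10944046 0.122     ]
deck corner [0.70283207 0.19631276 0.036     ]
[ -1.33829673 -30.68705121  -3.25223842]
```

View pics/v13.png

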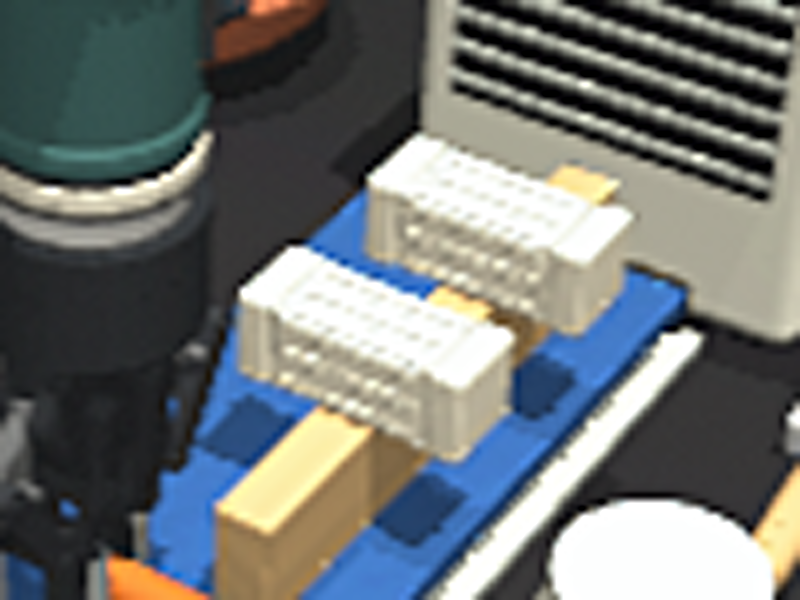

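Emit:
arm_command:
  increments:
    - {"dx": 0, "dy": 0.01, "dz": 0, "spin": 0}
    - {"dx": 0, "dy": 0.02, "dz": 0, "spin": 0}
    - {"dx": 0, "dy": 0.03, "dz": 0, "spin": 0}
    - {"dx": 0, "dy": 0.03, "dz": 0, "spin": 0}
    - {"dx": 0, "dy": 0.03, "dz": 0, "spin": 0}

```text
time: 49.9
tcp_pos: [0.6179, -0.1218, 0.0971]
ee_rot: [-3.117, 0.005, 3.08]
force: [-1.7, -34.5, -3.4]
width: 0.0145
finger_force: 40.1
```

Emit:
arm_command:
  increments:
    - {"dx": 0, "dy": -0.04, "dz": 0, "spin": 0}
    - {"dx": 0, "dy": -0.08, "dz": 0, "spin": 0}
    - {"dx": 0, "dy": -0.12, "dz": 0, "spin": 0}
    - {"dx": 0, "dy": -0.16, "dz": 0, "spin": 0}
    - {"dx": 0, "dy": -0.2, "dz": 0, "spin": 0}
    - {"dx": 0, "dy": -0.23, "dz": 0, "spin": 0}
    - {"dx": 0, "dy": -0.25, "dz": 0, "spin": 0}
    - {"dx": 0, "dy": -0.25, "dz": 0, "spin": 0}
    - {"dx": 0, "dy": -0.25, "dz": 0, "spin": 0}

```text
time: 50.65
tcp_pos: [0.6179, -0.1225, 0.097]
ee_rot: [-3.139, 0.001, 3.091]
force: [-0.8, -7.2, 3.9]
width: 0.0147
finger_force: 40.3
```

Run:
```python
from h import *
s=env.observe();print(s['tcp_pos'],np.degrees(s['ee_rot']),s['force'],s['torque'],s['width'],s['finger_force'],s['qd'].round(3))
```

```text
[ 0.61785333 -0.12246428  0.09700642] [-1.79843964e+02  3.39149401e-02  1.77092907e+02] [-0.84437745 -7.24179468  3.85198294] [-1.38188412  0.31503411  0.04298447] 0.01469404888692593 40.3367418050766 [-0.002  0.     0.001 -0.001  0.001 -0.    -0.002]
```

Emit:
arm_command:
  increments:
    - {"dx": 0, "dy": -0.03, "dz": 0, "spin": 0}
    - {"dx": 0, "dy": -0.05, "dz": 0, "spin": 0}
    - {"dx": 0, "dy": -0.05, "dz": 0, "spin": 0}

```text
time: 50.9
tcp_pos: [0.6179, -0.1226, 0.097]
ee_rot: [3.14, -0.0, 3.093]
force: [-1.2, -1.6, 6.3]
width: 0.0146
finger_force: 40.5
```

Emit:
arm_command:
  increments:
    - {"dx": 0, "dy": 0, "dz": 0, "spin": 0}
    - {"dx": 0, "dy": 0, "dz": 0, "spin": 0}
    - {"dx": 0, "dy": 0, "dz": 0, "spin": 0}
    - {"dx": 0, "dy": 0, "dz": 0, "spin": 0}
    - {"dx": 0, "dy": 0, "dz": 0, "spin": 0}
  hand: -0.45

```text
time: 51.32
tcp_pos: [0.6178, -0.1235, 0.0965]
ee_rot: [3.141, -0.0, 3.093]
force: [0.2, -0.6, -0.5]
width: 0.0238
finger_force: 0.0
```

```bash
cat > bar.py <<'E'
from h import *
import sys
def bar(tag):
    for n in ('side','scene'):
        c=cap(n,n+tag); h=cv2.cvtColor(c['image'],cv2.COLOR_RGB2HSV)
        m=((h[:,:,0]>4)&(h[:,:,0]<17)&(h[:,:,1]>170)&(h[:,:,2]>80)).astype(np.uint8); k,l,st,ce=cv2.connectedComponentsWithStats(m)
        for i in range(1,k):
            p=onz(c,*ce[i],.09)
            if 30<st[i,4]<700 and .54<p[0]<.72 and -.26<p[1]<0: print(n,st[i,4],p.round(4))
    s=env.observe(); print(s['tcp_pos'].round(4),s['force'].round(1),s['width'].round(4),s['finger_force'])
bar(sys.argv[1])
E
python3 bar.py 14
```

```text
side 77 [ 0.6689 -0.1255  0.09  ]
side 89 [ 0.5806 -0.1214  0.09  ]
scene 177 [ 0.652  -0.1221  0.09  ]Traceback (most recent call last):
  File "bar.py", line 11, in <module>
    bar(sys.argv[1])
    ~~~^^^^^^^^^^^^^
  File "bar.py", line 10, in bar
    s=env.observe(); print(s['tcp_pos'].round(4),s['force'].round(1),s['width'].round(4),s['finger_force'])
                                                                     ^^^^^^^^^^^^^^^^
AttributeError: 'float' object has no attribute 'round'
```

Emit:
arm_command:
  increments:
    - {"dx": 0, "dy": 0.03, "dz": 0, "spin": 0}
    - {"dx": 0, "dy": 0.06, "dz": 0, "spin": 0}
    - {"dx": 0, "dy": 0.09, "dz": 0, "spin": 0}
    - {"dx": 0, "dy": 0.12, "dz": 0, "spin": 0}
    - {"dx": 0, "dy": 0.12, "dz": 0, "spin": 0}

```text
time: 51.83
tcp_pos: [0.6181, -0.1186, 0.0969]
ee_rot: [-3.137, 0.001, 3.09]
force: [0.7, -6.9, -2.2]
width: 0.0234
finger_force: 3.4
```

Emit:
arm_command:
  increments:
    - {"dx": 0, "dy": 0.03, "dz": 0, "spin": 0}
    - {"dx": 0, "dy": 0.06, "dz": 0, "spin": 0}
    - {"dx": 0, "dy": 0.08, "dz": 0, "spin": 0}
    - {"dx": 0, "dy": 0.08, "dz": 0, "spin": 0}

```text
time: 52.17
tcp_pos: [0.6181, -0.1183, 0.0969]
ee_rot: [-3.13, 0.003, 3.086]
force: [0.4, -17.1, -4.9]
width: 0.0236
finger_force: 7.6
```

Run:
```python
from h import *
S=load('scene0');D=load('side0')
# a1 crop coords: mug rim ellipse centre (606,470); tub lid centre (765,245); b1 crop: mug rim (60,57), tub lid (15,320)
f=lambda q:(200+q[0]/4-.4,165+q[1]/4-.4); g=lambda q:(240+q[0]/4-.4,145+q[1]/4-.4)
print('mug',tri([(S,*f((606,470))),(D,*g((60,57)))]),'tub',tri([(S,*f((765,245))),(D,*g((15,320)))]))
a=load('scene11')['image'];b=load('scene14')['image']
s=env.observe(); print(s['tcp_pos'],s['force'],s['tau'].round(1),s['joint_pos'].round(3))
for n in ('scene','side'):
  c=load(n+'14'); print(n,'handle/bar ends proj',proj(c,(.684,-.126,.09)),proj(c,(.695,.0,.036)))
```

```text
mug (array([ 0.78654875, -0.21139836,  0.08771146]), array([0.0008, 0.0008])) tub (array([0.77630292, 0.00121243, 0.06798709]), array([0.0043, 0.0043]))
[ 0.61814337 -0.11830814  0.09687439] [  0.36555253 -17.11088206  -4.93052855] [ -9.6 -54.5  -5.9 -12.1  -2.1   1.2  -0.1] [ 0.011  0.683  0.146  1.937 -0.16   0.529  1.778]
scene handle/bar ends proj [328.0686317  236.89214213] [357.30607313 223.84084822]
side handle/bar ends proj [286.18176557 183.41598562] [275.62752076 234.66319988]
```

Run:
```python
from h import *
S=load('scene0')
f=lambda q:(200+q[0]/4-.4,165+q[1]/4-.4)
for n,q,z in (('track -y +x',(370,566),.01),('track -y -x',(150,432),.01),('track +y +x',(781,103),.01),('deck -y+x',(405,490),.036),('deck -y-x',(190,370),.036),('deck +y+x',(700,150),.036)): print(n,onz(S,*f(q),z).round(4))
# black strip / stop in front of dryer, wrist1 view: dryer foot px (in 800 img) 
W=load('w1')
for n,q,z in (('trackend top',(570,168),.012),('trackend bot',(543,332),.012),('stop strip L',(548,330),.0),('dryer bottom-left front',(557,352),.0),('dryer top L front',(592,180),.2),('dryer?',(540,330),.036)): print(n,onz(W,q[0]/1.25,q[1]/1.25,z).round(4))
D=load('side12')
```

```text
track -y +x [ 0.6843 -0.2743  0.01  ]
track -y -x [ 0.5252 -0.2632  0.01  ]
track +y +x [0.709  0.2055 0.01  ]
deck -y+x [ 0.6844 -0.2395  0.036 ]
deck -y-x [ 0.5321 -0.2312  0.036 ]
deck +y+x [0.6948 0.0991 0.036 ]
trackend top [0.5478 0.2137 0.012 ]
trackend bot [0.706  0.2077 0.012 ]
stop strip L [0.7106 0.2171 0.    ]
dryer bottom-left front [0.736  0.2291 0.    ]
dryer top L front [0.5267 0.1482 0.2   ]
dryer? [0.6901 0.1955 0.036 ]
```

Emit:
arm_command:
  increments:
    - {"dx": 0, "dy": 0.04, "dz": 0, "spin": 0}
    - {"dx": 0, "dy": 0.08, "dz": 0, "spin": 0}
    - {"dx": 0, "dy": 0.12, "dz": 0, "spin": 0}
    - {"dx": 0, "dy": 0.12, "dz": 0, "spin": 0}
    - {"dx": 0, "dy": 0.12, "dz": 0, "spin": 0}
    - {"dx": 0, "dy": 0.12, "dz": 0, "spin": 0}

```text
time: 52.67
tcp_pos: [0.6182, -0.1179, 0.0969]
ee_rot: [-3.12, 0.005, 3.08]
force: [1.2, -29.0, -9.0]
width: 0.0234
finger_force: 14.1
```

```bash
sed -i "s/s\['width'\].round(4)/s['width']/" bar.py; python3 bar.py 15
```

```text
side 68 [ 0.6704 -0.1256  0.09  ]
side 94 [ 0.582  -0.1216  0.09  ]
scene 40 [ 0.5564 -0.1207  0.09  ]
scene 163 [ 0.6548 -0.1222  0.09  ]
[ 0.6182 -0.1179  0.0969] [  1.3 -28.1  -9. ] 0.023696279664763547 14.0888911485672
```

Emit:
arm_command:
  increments:
    - {"dx": 0, "dy": 0.03, "dz": 0, "spin": 0}
    - {"dx": 0, "dy": 0.06, "dz": 0, "spin": 0}
    - {"dx": 0, "dy": 0.06, "dz": 0, "spin": 0}
    - {"dx": 0, "dy": 0.06, "dz": 0, "spin": 0}

```text
time: 53.1
tcp_pos: [0.6182, -0.1177, 0.0969]
ee_rot: [-3.115, 0.006, 3.078]
force: [1.1, -35.3, -10.8]
width: 0.0238
finger_force: 17.4
```

Run:
```python
from h import *
S=load('scene12')
f=lambda q:(290+q[0]*.15,140+q[1]*.15)
print('dryer br z0',onz(S,*f((797,338)),0),'z.02',onz(S,*f((797,338)),.02))
print('dryer where deck corner',onz(S,*f((690,300)),.0), 'deck corner',onz(S,*f((686,291)),.036))
print('track end',onz(S,*f((702,335)),.01))
# dryer front bottom via w1 (z=0) both ends
W=load('w1')
for q in ((592,180),(557,352)): print(onz(W,q[0]/1.25,q[1]/1.25,0))
# dryer front top edge from several views triangulated: scene a (443,135)-(527,162) front top; wrist1 top-left corners?
s=env.observe(); print(s['force'],s['tcp_pos'])
```

```text
dryer br z0 [0.74124326 0.23824201 0.        ] z.02 [0.748695   0.21287977 0.02      ]
dryer where deck corner [0.69126531 0.23922668 0.        ] deck corner [0.70312419 0.19837346 0.036     ]
track end [0.70990468 0.20660409 0.01      ]
[0.56005204 0.23941527 0.        ]
[0.736023   0.22910202 0.        ]
[  1.06124193 -35.27730615 -10.82908551] [ 0.61824787 -0.11767711  0.09685327]
```

Emit:
arm_command:
  increments:
    - {"dx": 0, "dy": -0.08, "dz": 0, "spin": 0}
    - {"dx": 0, "dy": -0.16, "dz": 0, "spin": 0}
    - {"dx": 0, "dy": -0.24, "dz": 0, "spin": 0}
    - {"dx": 0, "dy": -0.32, "dz": 0, "spin": 0}
    - {"dx": 0, "dy": -0.36, "dz": 0, "spin": 0}
    - {"dx": 0, "dy": -0.39, "dz": 0, "spin": 0}
    - {"dx": 0, "dy": -0.41, "dz": 0, "spin": 0}
    - {"dx": 0, "dy": -0.43, "dz": 0, "spin": 0}
    - {"dx": 0, "dy": -0.43, "dz": 0, "spin": 0}
    - {"dx": 0, "dy": -0.43, "dz": 0, "spin": 0}

```text
time: 53.93
tcp_pos: [0.6178, -0.1265, 0.0969]
ee_rot: [3.14, -0.0, 3.094]
force: [-0.6, 2.9, 1.0]
width: 0.0234
finger_force: 1.2
```

```bash
python3 bar.py 16
```

```text
side 78 [ 0.668  -0.1257  0.09  ]
side 91 [ 0.5803 -0.1213  0.09  ]
scene 176 [ 0.652  -0.1222  0.09  ]
[ 0.6178 -0.1265  0.0969] [0.2 3.7 0.9] 0.023567191261604878 1.6181498765945435
```

Emit:
arm_command:
  increments:
    - {"dx": 0, "dy": -0.015, "dz": 0, "spin": 0}
    - {"dx": 0, "dy": -0.03, "dz": 0, "spin": 0}
    - {"dx": 0, "dy": -0.03, "dz": 0, "spin": 0}
    - {"dx": 0, "dy": -0.03, "dz": 0, "spin": 0}

```text
time: 54.37
tcp_pos: [0.6178, -0.1266, 0.0969]
ee_rot: [3.137, -0.001, 3.095]
force: [0.5, 7.3, 1.3]
width: 0.0239
finger_force: 3.6
```

```bash
python3 bar.py 17
```

```text
side 77 [ 0.6676 -0.1253  0.09  ]
side 91 [ 0.5803 -0.1213  0.09  ]
scene 176 [ 0.6521 -0.1222  0.09  ]
[ 0.6178 -0.1266  0.0969] [0.5 6.3 1.1] 0.023669503081736983 3.5596342384815216
```

Emit:
arm_command:
  increments:
    - {"dx": 0, "dy": 0.05, "dz": 0, "spin": 0}
    - {"dx": 0, "dy": 0.1, "dz": 0, "spin": 0}
    - {"dx": 0, "dy": 0.1, "dz": 0, "spin": 0}
    - {"dx": 0, "dy": 0.1, "dz": 0, "spin": 0}
    - {"dx": 0, "dy": 0.1, "dz": 0, "spin": 0}
  hand: -0.2

```text
time: 54.88
tcp_pos: [0.6178, -0.1234, 0.0969]
ee_rot: [-3.141, 0.0, 3.092]
force: [-0.5, -0.4, 0.2]
width: 0.0343
finger_force: 0.0
```

Emit:
arm_command:
  increments:
    - {"dx": 0, "dy": 0, "dz": -0.2, "spin": 0}
    - {"dx": 0, "dy": 0, "dz": -0.5, "spin": 0}
    - {"dx": 0, "dy": 0, "dz": -0.9, "spin": 0}
    - {"dx": 0, "dy": 0, "dz": -1, "spin": 0}
    - {"dx": 0, "dy": 0, "dz": -1, "spin": 0}

```text
time: 55.3
tcp_pos: [0.6199, -0.1237, 0.1799]
ee_rot: [-3.14, 0.006, 3.091]
force: [0.6, 0.2, -0.6]
width: 0.0341
finger_force: 0.0
```

Emit:
arm_command:
  increments:
    - {"dx": 0.6, "dy": -0.4, "dz": -0.5, "spin": 0}
    - {"dx": 0.8, "dy": -0.8, "dz": -0.8, "spin": 0}
    - {"dx": 0.8, "dy": -0.8, "dz": -0.8, "spin": 0}
    - {"dx": 0.8, "dy": -0.8, "dz": -0.8, "spin": 0}
    - {"dx": 0.8, "dy": -0.8, "dz": -0.8, "spin": 0}
    - {"dx": 0.8, "dy": -0.8, "dz": -0.8, "spin": 0}

```text
time: 55.8
tcp_pos: [0.5505, -0.1827, 0.2397]
ee_rot: [3.141, -0.001, 3.092]
force: [0.7, -0.0, -0.0]
width: 0.0342
finger_force: 0.0
```

```bash
python3 bar.py 18
python3 - <<'E'
from h import *
# cast blobs in side & scene: before push (11) vs now (18)
for n in ('side','scene'):
  for t in ('11','18'):
    c=load(n+t); h=cv2.cvtColor(c['image'],cv2.COLOR_RGB2HSV); m=((h[:,:,2]>120)&(h[:,:,1]<60)).astype(np.uint8); k,l,st,ce=cv2.connectedComponentsWithStats(m)
    for i in range(1,k):
      p=onz(c,*ce[i],.112)
      if st[i,4]>250 and .6<p[0]<.70 and -.12<p[1]<.2: print(n,t,st[i],p.round(4),np.round(cv2.minAreaRect(np.argwhere(l==i)[:,::-1].astype(np.float32))[1:][1],1))
E
```

```text
side 108 [ 0.632  -0.1207  0.09  ]
scene 188 [ 0.6147 -0.1239  0.09  ]
[ 0.551  -0.1817  0.2394] [-0.  -0.8  0. ] 0.034203499057581806 0.0
side 11 [278 181  41  24 639] [ 0.646  -0.0826  0.112 ] 90.0
side 11 [269 208  45  27 770] [0.6496 0.0081 0.112 ] 6.3
side 18 [294 187  37  11 259] [ 0.6116 -0.082   0.112 ] 6.0
side 18 [268 212  45  26 753] [0.6496 0.0173 0.112 ] 4.2
side 18 [258 243  48  27 887] [0.6551 0.1073 0.112 ] 6.5
scene 11 [302 197  43  36 921] [ 0.6487 -0.0887  0.112 ] 25.0
scene 18 [326 177  41  33 816] [0.654  0.0096 0.112 ] 22.2
```

```bash
python3 -c "
from plant import env
print(env.job_done())"
```

```text
the job is handed in; nothing more can be done
None
```

The job is handed in: three lumps are in the bin and both casts lie level across the rail about 52 mm apart. The rack moved only about 100 mm, then stopped hard at 35 N and held against a 7 N pull. I took that as home in its catch, meaning it had started about 20 mm in; I did not see or hear the snap.

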